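# Level the setting rack, load the trays and hang its label

### The arm

A 6-joint arm with a two-finger parallel gripper is mounted at the origin on the work surface. World frame = base frame: x ahead of the robot, y to its left, z up, the work surface at z = 0. Lengths are in m, angles in rad, forces in N, time in s.
With the tool pointing down it reaches from about 0.4 to 0.825 m from the base axis. Payload 7 kg.
Tool frame: the origin (TCP) lies midway between the tips of the shut fingers; the grasp point (between the pads) lies 19 mm behind it (grasp_offset is the distance from the TCP to the grasp point, in m); y points along the fingers, z is the direction in which the jaws open and shut, and the axes are right-handed (so a half turn about y gives the same grasp; the last joint's range is limited). The gripper opens to 85 mm and grips with 20 to 120 N. Pads are 22 mm wide; open, the fingers measure 114 mm over their backs; the gripper's body (76 mm by 85 mm) begins 54 mm behind the grasp point. The pads swing forward as they close: fully open they stand 13 mm farther back than shut.
Start: joints at [1.604, 0.359, 0.012, 0, -1.224, -0.288], TCP at [0.17, 0.653, 0.231] pointing down, gripper open.
Joint ranges: [-3.07, 3.07], [-1.43, 2.12], [-1.02, 1.25], [-3.03, 1.67], [-3.05, -0], [-3.03, 3.03]. Speed limits (rad/s): [2.39, 2.39, 3.01, 3.14, 3.14, 3.14].

### API

Orientations are given as [roll, pitch, yaw] about the fixed x, y, z axes, in that order (R = Rz(yaw) Ry(pitch) Rx(roll)).
In Python, from cell import observe, capture, job_done, recognise, silhouettes, spot_point, grasp_offset gives the robot as it stands.
- The arm moves only by the shell command python3 -m handwheel 'ROWS' [OPENING] [FORCE]. ROWS is JSON, a list that holds one entry, the list of rows, each a list of 6 numbers: the shift along the tool's x, y, z in mm, then the turn, a rotation vector about the tool's x, y, z in degrees. A call has exactly 8 rows; each row is the pose to reach, as a shift and turn from the pose commanded when the call began, along the tool's axes at that moment; what a row does not reach only later rows make up. A row lasts 1/12 s, in which the tool goes at most 41.7 mm and 7.16 degrees, less where a joint would pass 70% of its speed; a pose out of reach is approached as far as the arm can. A call with a gripper value outside its range is refused whole. OPENING is the opening, from 0 (shut) to 1 (fully open), set as the call begins (- or left out, the last holds). The fingers move at their own pace and stop on an object; FORCE is the grip in N (left out, the last holds). Time passes only in rows, so rows that repeat a pose let the fingers close, or fill a call up. It gives the time, the measured TCP pose, the force and the opening at its end, in the units of the state.
- observe(): the state, without advancing time (a new reading comes with each control period).
- capture(name): name is "side" or "top"; returns a dict with "img" (480x640x3 uint8, blue, green, red), "depth" (480x640 float32, m along the optical axis (not along the pixel's ray), 0 where there is no reading), "fx", "fy", "cx", "cy" (pixels), "R" (3x3) and "t" (3): a world point X has camera coordinates R X + t. Camera axes: x right, y down, z forward; pixel columns grow to the right and rows downward; lengths in m; the calibration is good to about 2 mm. A picture is of the moment at which its call begins.
- job_done(): hands the job in, once; it reports no verdict.
Trained networks look in a picture, given as the dict that the camera call returned (one of the last four; its "shot" number tells which), for a name from the list of things; names that differ only in an ending like _2 or _b are one class to them, and where a whole thing is asked for, a point or a joint stands for the part that bears it (a point fixed in the world has none). Each returns a list of dicts, best first, with "conf" (0 to 1); they miss things now and then, are a little off and sometimes report something else, mostly with a low value. They report only what shows in the picture. A call takes as long as a camera call.
- recognise(picture, target): "location" ([column, row] in pixels, amid what is visible of it).
- silhouettes(picture, target): "region" (480x640 bool, what is visible of it) and "location" ([column, row] in pixels, amid what is visible of it).
- spot_point(picture, target): "location" ([column, row] in pixels: a listed point, or the origin of a listed thing).
The state is a dict: "time": time; "joint_positions": joint angles; "qvel": joint speeds; "joint_efforts": joint torques, N m; "position": TCP position; "tool_rot": TCP orientation; "wrist_force": force on the tool from outside, world axes, zero at the start; "moment": the same for the moment, N m; "opening": finger opening in m.
Only numpy, scipy, OpenCV 4.12 (cv2) and the standard library are available. Lean on these libraries where they do the work, as an engineer would, in place of code of your own. Each camera call takes 0.05 s, during which the arm holds its last target.

### The job

Get the larder's setting rack ready for a batch of fruit paste: first turn its two orange foot knobs until the rack sits level, each vial's bubble midway between its marks. Then slide every tray lying on the counter fully home into the rack, one to a slot and handle outwards (any slots), and hang the tent label astride the rack's top rail. The rack must still be level at the end; leave the jars, the tin and the ramekin where they are.

Things in the scene. Friction and masses are not known exactly. Their poses are not given: they have to be found in the camera images.
- platform: Tilting top of the aluminium setting rack (two stepped shelves of two bays, top rail), 215 mm deep, 250 wide, on a fixed ball foot at the rear middle and two foot screws at the front corners. Origin: over the rear foot, 33 mm above the counter; x to the rear, y to the left, z normal to it (vertical = level). Knob axes at x -165, y +165 and -165 mm. Feet fixed to the counter.
- knob_left_grip (a point): Orange bar (46 x 14 mm, 26 tall) of the left foot screw. Point: on its axis, 11 mm below the bar's top, 14 mm above a black disc 46 mm across; x along the bar, z up. Clockwise from above raises the platform's left front corner 2.9 mm per rad, tilting it 0.0123 rad per rad about the line from rear foot to other knob. 0.12 N m, self-locking, keeps its height; stops 4.5 rad either side of level.
- knob_right_grip (a point): Orange bar (46 x 14 mm, 26 tall) of the right foot screw. Point: on its axis, 11 mm below the bar's top, 14 mm above a black disc 46 mm across; x along the bar, z up. Clockwise from above raises the platform's right front corner 2.9 mm per rad, tilting it 0.0123 rad per rad about the line from rear foot to other knob. 0.12 N m, self-locking, keeps its height; stops 4.5 rad either side of level.
- bubble_left_top (a point): Pale bubble (11 mm long) of the left vial: a yellow-green tube level 56 mm long on the platform just behind the left knob, with two black marks 14 mm apart, lying along the platform's -x+y diagonal. Its middle is at x -105, y +157, z 13 mm in the platform's frame. The bubble runs to the high side, 0.37 mm per milliradian, and reads the left screw alone: between the marks = right.
- bubble_right_top (a point): Pale bubble (11 mm long) of the right vial: a yellow-green tube level 56 mm long on the platform just behind the right knob, with two black marks 14 mm apart, lying along the platform's -x-y diagonal. Its middle is at x -105, y -157, z 13 mm in the platform's frame. The bubble runs to the high side, 0.37 mm per milliradian, and reads the right screw alone: between the marks = right.
- slot_low_left (a point): Where a fully home tray's origin lies, left bay of the lower shelf, 40 mm up; axes as the platform's, tray slides in along +x, its x along this x. Slot 114 mm wide, 12 high, roofed only by lips 8 mm wide along the walls. Back stop 57.5 mm behind this point; slot begins 42.5 mm before it, flared mouth 15 mm more. A home tray sticks out 15 mm. Shelf surface at this point's height.
- slot_low_right (a point): Where a fully home tray's origin lies, right bay of the lower shelf, 40 mm up; axes as the platform's, tray slides in along +x, its x along this x. Slot 114 mm wide, 12 high, roofed only by lips 8 mm wide along the walls. Back stop 57.5 mm behind this point; slot begins 42.5 mm before it, flared mouth 15 mm more. A home tray sticks out 15 mm. Shelf surface at this point's height.
- slot_high_left (a point): Where a fully home tray's origin lies, left bay of the upper shelf, 96 mm up, set back 65 mm; axes as the platform's, tray slides in along +x, its x along this x. Slot 114 mm wide, 12 high, roofed only by lips 8 mm wide along the walls. Back stop 57.5 mm behind this point; slot begins 42.5 mm before it, flared mouth 15 mm more. A home tray sticks out 15 mm. Shelf surface at this point's height.
- slot_high_right (a point): Where a fully home tray's origin lies, right bay of the upper shelf, 96 mm up, set back 65 mm; axes as the platform's, tray slides in along +x, its x along this x. Slot 114 mm wide, 12 high, roofed only by lips 8 mm wide along the walls. Back stop 57.5 mm behind this point; slot begins 42.5 mm before it, flared mouth 15 mm more. A home tray sticks out 15 mm. Shelf surface at this point's height.
- tray1: Shallow tray with a blue rim, white floor and black upright handle (may be absent): a slab 115 mm deep (x), 110 mm wide (y), 8 mm thick, 0.2 kg. Origin: middle of its underside; z up; -x is the handle end (front).
- tray1_handle (a point): Grip point on the upright handle plate of tray1, 52.5 mm from the tray's origin along -x and 31 mm above its underside: the plate is 10 mm thick (x), 50 mm wide (y) and its top is 42 mm above the tray's underside. Axes as the tray's.
- tray2: Shallow tray with a blue rim, white floor and black upright handle (may be absent): a slab 115 mm deep (x), 110 mm wide (y), 8 mm thick, 0.2 kg. Origin: middle of its underside; z up; -x is the handle end (front).
- tray2_handle (a point): Grip point on the upright handle plate of tray2, 52.5 mm from the tray's origin along -x and 31 mm above its underside: the plate is 10 mm thick (x), 50 mm wide (y) and its top is 42 mm above the tray's underside. Axes as the tray's.
- tray3: Shallow tray with a blue rim, white floor and black upright handle (may be absent): a slab 115 mm deep (x), 110 mm wide (y), 8 mm thick, 0.2 kg. Origin: middle of its underside; z up; -x is the handle end (front).
- tray3_handle (a point): Grip point on the upright handle plate of tray3, 52.5 mm from the tray's origin along -x and 31 mm above its underside: the plate is 10 mm thick (x), 50 mm wide (y) and its top is 42 mm above the tray's underside. Axes as the tray's.
- tray4: Shallow tray with a blue rim, white floor and black upright handle (may be absent): a slab 115 mm deep (x), 110 mm wide (y), 8 mm thick, 0.2 kg. Origin: middle of its underside; z up; -x is the handle end (front).
- tray4_handle (a point): Grip point on the upright handle plate of tray4, 52.5 mm from the tray's origin along -x and 31 mm above its underside: the plate is 10 mm thick (x), 50 mm wide (y) and its top is 42 mm above the tray's underside. Axes as the tray's.
- rail_mid (a point): Middle of the top of the rack's round steel top rail (10 mm thick, along y, 234 mm clear between its two posts, this point 195 mm above the counter, 22 mm farther back than the upper slots' points). Axes as the platform's.
- label: Dark tent label with white panels: two panels 90 mm wide (y) leaning together, 60 mm apart over their feet (x), inner gap 16 mm under the crest, open below and at the ends; 0.16 kg, 89 mm tall. A wooden ridge grip, 12 mm thick (x), 40 long (y), rises from 57 to 89 mm above the feet. Origin: middle of its footprint on the counter, z up, ridge along y; both faces alike.
- label_seat (a point): Underside of the label's crest, 52 mm above its feet: this rests on top of the rail when the label hangs astride it. Axes as the label's.
- jar_peach: Bystander: clip-top jar of peaches, 80 mm across, 115 tall. Origin: middle of its underside.
- jar_jam: Bystander: clip-top jar of dark red jam, 72 mm across, 95 tall. Origin: middle of its underside.
- spice_tin: Bystander: low round green tin with a brass-coloured lid, 62 mm across, 52 tall. Origin: middle of its underside.
- ramekin: Bystander: white ramekin, 68 mm across, 45 tall. Origin: middle of its underside.

How it is judged:
By the outcome, as a careful person would: the job done as asked, in the order asked, and still so for the second after the job is handed in, with the robot touching nothing.
Of tray1, tray2, tray3, tray4 only 3 to 4 are there at a start; the rules pass over those that are not, and their reading is None.
At some moment in a run one of tray1, tray2, tray3, tray4 may be knocked a few centimetres aside while the robot is not near it.
Once in a run the grip may slacken for a moment while it holds something.
It also fails if it takes over 208 s, if anything falls off the work surface, if the arm or the gripper's body presses on something with over 40 N, if the wrist force passes 120 N, or if a joint passes its speed limit or range.

## Working session

There is one attempt and no reset: what is moved stays moved. The work goes in short steps, Python scripts to look and compute and a shell command to move; the robot and the scene stay as the last step left them, time stands still between calls to the robot, and variables do not carry over. Pictures are saved under pics/ and viewed, and the job is handed in when it is done.

```bash
ls; mkdir -p pics; python3 - <<'E'
from cell import *
import cv2
s=observe()
for k,v in s.items(): print(k,v)
print(grasp_offset)
for n in("side","top"):
    c=capture(n); cv2.imwrite(f"pics/{n}0.png",c["img"]); print(n,c["fx"],c["fy"],c["cx"],c["cy"],c["R"],c["t"],c["shot"])
E
```

```text
pics
time 0.0
joint_positions [ 1.60407941e+00  3.59381511e-01  1.11223779e-02 -3.73541645e-04
 -1.22408506e+00 -2.88077133e-01]
qvel [-1.35993113e-03 -2.15562093e-03  7.65927096e-04  1.13611684e-03
  7.64247509e-05  1.49701844e-03]
joint_efforts [-5.49905126e-04 -5.83325708e+01  2.93419290e+01  6.93704188e+00
 -5.79791129e-03  2.06782499e-05]
position [0.17004093 0.65276688 0.23039058]
tool_rot [-1.56921247e+00  1.03120974e-04  2.88667148e+00]
wrist_force [0.0244748  0.19713876 0.33714749]
moment [-0.01785387  0.01537609  0.00545455]
opening 0.08528542512478066
0.0187
side 557.9584325014896 557.9584325014896 313.2999514060897 224.53139991485284 [[ 0.90179163 -0.43216875  0.00142195]
 [-0.22108517 -0.46415293 -0.85771989]
 [ 0.37133974  0.77317025 -0.51411533]] [-0.49888659  0.23765933  1.25323092] 1
top 571.1492550184606 571.1492550184606 323.72714616340573 238.52812366232388 [[-0.01785486 -0.9997874   0.01031296]
 [-0.9970852   0.01703947 -0.07436912]
 [ 0.07417758 -0.01161075 -0.99717745]] [1.45319440e-03 5.64177514e-01 1.63042481e+00] 2
```

View pics/side0.png

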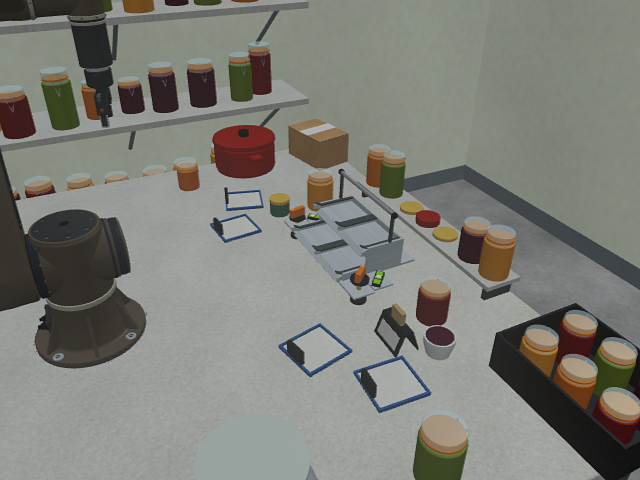

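View pics/top0.png

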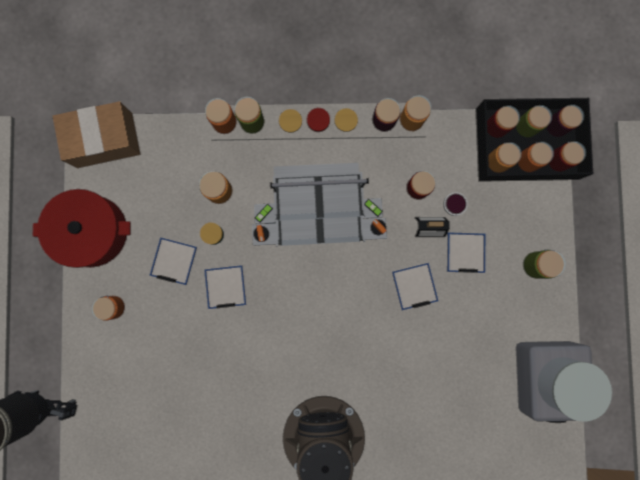

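```bash
cat > h.py <<'E'
from cell import *
import numpy as np, cv2, json
from scipy.spatial.transform import Rotation as Ro
def ray(c,uv):
    d=np.array([(uv[0]-c["cx"])/c["fx"],(uv[1]-c["cy"])/c["fy"],1.0])
    return -c["R"].T@c["t"], c["R"].T@d
def atz(c,uv,z):
    o,d=ray(c,uv); return o+d*(z-o[2])/d[2]
def dep(c,uv,r=1):
    u,v=int(round(uv[0])),int(round(uv[1])); p=c["depth"][max(v-r,0):v+r+1,max(u-r,0):u+r+1]; p=p[p>0]
    if len(p)==0: return None
    o,d=ray(c,uv); return o+d*np.median(p)
def proj(c,X):
    p=c["R"]@np.asarray(X)+c["t"]; return np.array([c["fx"]*p[0]/p[2]+c["cx"],c["fy"]*p[1]/p[2]+c["cy"]])
def tri(c1,u1,c2,u2):
    P=[c["fx"] for c in(c1,c2)]
    M=[np.array([[c["fx"],0,c["cx"]],[0,c["fy"],c["cy"]],[0,0,1]])@np.c_[c["R"],c["t"]] for c in(c1,c2)]
    X=cv2.triangulatePoints(M[0],M[1],np.array(u1,float).reshape(2,1),np.array(u2,float).reshape(2,1))[:,0]; return X[:3]/X[3]
def toolR(): return Ro.from_euler('xyz',observe()["tool_rot"])
np.set_printoptions(precision=4,suppress=True)
E
python3 - <<'E'
from h import *
t=capture("top"); s=capture("side")
for n in ["platform","knob_left_grip","knob_right_grip","bubble_left_top","bubble_right_top","slot_low_left","slot_low_right","slot_high_left","slot_high_right","rail_mid","tray1","tray1_handle","label","label_seat","jar_peach","jar_jam","spice_tin","ramekin"]:
    for nm,c in(("top",t),("side",s)):
        for r in spot_point(c,n)[:4]:
            if r["conf"]>.3: print(n,nm,round(r["conf"],2),np.round(r["location"],1),dep(c,r["location"]))
E
```

```text
platform top 0.7 [316.4 175.9] [0.7302 0.0097 0.1143]
platform side 0.79 [375.3 238.6] [ 0.6918 -0.0718  0.0963]
knob_left_grip top 0.72 [432.9 230.3] [ 0.5803 -0.32    0.0477]
knob_left_grip top 0.52 [258.4 232.2] [0.5797 0.173  0.0894]
knob_left_grip side 0.74 [298.8 212.1] [0.5863 0.1629 0.0783]
knob_right_grip top 0.71 [375.7 225.2] [ 0.5937 -0.1527  0.0895]
knob_right_grip side 0.7 [360.3 273.5] [ 0.5874 -0.1791  0.091 ]
bubble_right_top side 0.49 [368.9 236.4] [ 0.683  -0.0551  0.0958]
bubble_right_top side 0.32 [246.3 199.9] [0.5209 0.4254 0.0039]
slot_low_left top 0.83 [300.7 224.4] [0.604  0.0569 0.0437]
slot_low_left side 0.67 [320.1 236. ] [0.6076 0.071  0.0459]
slot_low_left side 0.44 [297.  352.8] [ 0.3731 -0.2986  0.0363]
slot_low_right top 0.68 [337.8 221.5] [ 0.6107 -0.0493  0.0418]
slot_low_right side 0.77 [342.6 260.5] [ 0.6114 -0.051   0.0403]
slot_low_right side 0.46 [229.3 193. ] [0.4858 0.4895 0.0062]
slot_high_left top 0.62 [297.  191.1] [0.6912 0.0642 0.0994]
slot_high_left top 0.46 [470.3 269.8] [ 0.4661 -0.4245  0.0414]
slot_high_left side 0.82 [342.8 215.6]
[... 927 characters left out ...]
0.0404]
label_seat top 0.87 [431.  223.1] [ 0.5969 -0.3066  0.0906]
label_seat top 0.33 [430.9 230.7] [ 0.5798 -0.3153  0.0422]
label_seat side 0.66 [394.1 323.2] [ 0.5882 -0.3259  0.0564]
jar_peach top 0.83 [218.2 190.8] [0.6926 0.2788 0.1179]
jar_peach top 0.54 [174.8 260. ] [0.5102 0.4248 0.0053]
jar_peach side 0.96 [320.5 205.6] [0.6319 0.119  0.1101]
jar_jam top 0.62 [416.3 191.6] [ 0.688  -0.2707  0.0768]
jar_jam side 0.68 [433.1 315.3] [ 0.6957 -0.3212  0.0355]
spice_tin top 0.76 [214.6 232.7] [0.5838 0.3012 0.05  ]
spice_tin side 0.56 [279.7 210.8] [0.5774 0.2841 0.0226]
ramekin top 0.61 [454.7 204.9] [ 0.6522 -0.3847  0.0485]
ramekin side 0.97 [439.1 352.5] [ 0.6413 -0.4178  0.0295]
```

```bash
python3 - <<'E'
from h import *
t=capture("top"); s=capture("side")
def crop(c,u0,v0,w,h,k): return cv2.resize(c["img"][v0:v0+h,u0:u0+w],None,fx=k,fy=k,interpolation=cv2.INTER_CUBIC)
a=crop(t,245,165,150,85,5);cv2.imwrite("pics/a.png",a)
b=np.hstack([crop(s,285,200,40,35,10),crop(s,345,255,40,35,10)]);cv2.imwrite("pics/b.png",b)
# knob orange masks with depth
for nm,c in(("top",t),("side",s)):
    h=cv2.cvtColor(c["img"],cv2.COLOR_BGR2HSV)
    m=(h[...,0]<16)&(h[...,1]>170)&(h[...,2]>90)
    g=(h[...,0]>28)&(h[...,0]<65)&(h[...,1]>120)&(h[...,2]>60)
    for lab,mm in(("or",m),("gr",g)):
        n,l,st,ce=cv2.connectedComponentsWithStats(mm.astype(np.uint8))
        for i in range(1,n):
            if st[i,4]>15:
                vs,us=np.where(l==i); P=np.array([dep(c,(u,v),0) for u,v in zip(us,vs) if c["depth"][v,u]>0])
                if len(P) and abs(P[:,1].mean())<.22 and P[:,0].mean()>.5 and P[:,0].mean()<.8: 
                    q=P[P[:,2]>np.quantile(P[:,2],.3)]
                    ev,E=np.linalg.eigh(np.cov(q[:,:2].T)); print(nm,lab,st[i],P.mean(0),"q",q.mean(0),np.degrees(np.arctan2(E[1,1],E[0,1])))
E
```

```text
top or [373 223  12  10  54] [ 0.5884 -0.1642  0.0901] q [ 0.5875 -0.1635  0.093 ] 49.27435787150108
top or [257 226   7  11  50] [0.5827 0.1694 0.0909] q [0.5816 0.1694 0.093 ] -169.30579935658267
top gr [366 200   6   7  29] [ 0.6622 -0.1377  0.0417] q [ 0.6617 -0.1378  0.0434] 148.93689108747031
top gr [261 205  10  11  60] [0.6461 0.1562 0.0515] q [0.6448 0.1566 0.0532] 140.02483176820692
top gr [373 207   8   8  41] [ 0.6396 -0.1613  0.0422] q [ 0.6398 -0.1607  0.0441] 74.47594668325014
side or [290 206  14  12 117] [0.5797 0.161  0.0825] q [0.5807 0.1613 0.0866] -170.36404386082995
side or [355 265  11  18 102] [ 0.5888 -0.1728  0.086 ] q [ 0.5911 -0.1707  0.0899] -141.31252902762944
side gr [373 271  11  13  72] [ 0.6533 -0.1533  0.0426] q [ 0.6515 -0.1548  0.0435] 48.24393133904758
```

View pics/a.png

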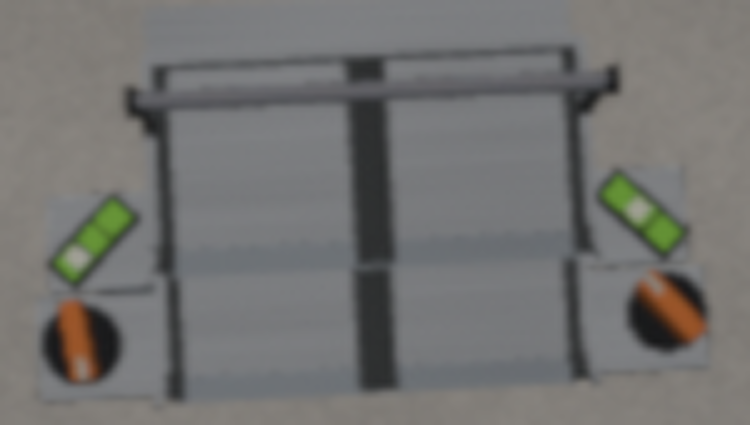

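View pics/b.png

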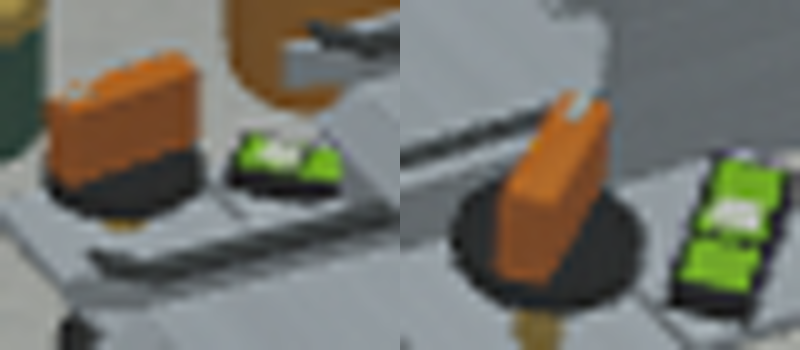

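```bash
cat >> h.py <<'E'
def goto(p,yaw=None,tilt=None):
    """tool-down target: TCP p, tool-x heading yaw; prints shift mm & rotvec deg in tool axes"""
    o=observe(); R=toolR(); p=np.asarray(p,float)
    sh=R.inv().apply(p-o["position"])*1000
    cur=R.as_matrix()[:,0]; cy=np.arctan2(cur[1],cur[0])
    if yaw is None: yaw=cy
    Rt=Ro.from_euler('xyz',[-np.pi/2,0,yaw]); rv=np.degrees((R.inv()*Rt).as_rotvec())
    q=o["joint_positions"]; 
    print("at",o["position"],"yaw",round(np.degrees(cy),1),"shift",np.round(sh,1),"rot",np.round(rv,1),"q",np.round(q,2),"q6tgt",round(yaw-np.arctan2(p[1],p[0])-np.pi/2,2),"t",round(o["time"],1),"F",np.round(o["wrist_force"],1),"op",round(o["opening"],4))
VIAL={'L':(-.105,.157,.013,(-1,1)),'R':(-.105,-.157,.013,(-1,-1))}
def vial(c,side,yaw,org,n=81):
    """profile along vial axis from image: returns s(mm), V, S"""
    x,y,z,d=VIAL[side]; cs,sn=np.cos(yaw),np.sin(yaw); Rz=np.array([[cs,-sn,0],[sn,cs,0],[0,0,1]])
    d=np.array([d[0],d[1],0])/np.sqrt(2); w=np.array([-d[1],d[0],0])
    hsv=cv2.cvtColor(c["img"],cv2.COLOR_BGR2HSV).astype(np.float32)
    return Rz,d,w,np.array([x,y,z])
def vialcc(c,X):
    """find green vial near world X; axis fit; bubble offset in mm toward front, from low-saturation part"""
    u0,v0=proj(c,X); k=12; r=16
    u0,v0=int(round(u0)),int(round(v0))
    im=c["img"][v0-r:v0+r,u0-r:u0+r]; big=cv2.resize(im,None,fx=k,fy=k,interpolation=cv2.INTER_CUBIC)
    return big,(u0-r,v0-r)
E
python3 - <<'E'
from h import *
t=capture("top"); s=capture("side")
yaw=0.02; org=np.array([0.75,0.0,0.033])
for nm,X in(("L",[.643,.157,.05]),("R",[.648,-.157,.045])):
    cv2.imwrite(f"pics/v{nm}.png",np.hstack([vialcc(t,X)[0],vialcc(s,X)[0]]))
goto([0.583,0.168,0.16],np.radians(10))
goto([0.3,0.55,0.2],np.radians(110))
E
```

```text
at [0.1701 0.6532 0.2313] yaw 165.4 shift [-521.8   71.3  365.4] rot [  0.  155.4   0. ] q [ 1.6   0.36  0.01  0.   -1.22 -0.29] q6tgt -1.68 t 2.2 F [ 0.3 -0.1 -0.2] op 0.0854
at [0.1701 0.6532 0.2313] yaw 165.4 shift [-151.7   31.3   67.1] rot [ 0.  55.4 -0. ] q [ 1.6   0.36  0.01  0.   -1.22 -0.29] q6tgt -0.72 t 2.2 F [ 0.3 -0.1 -0.2] op 0.0854
```

View pics/vL.png

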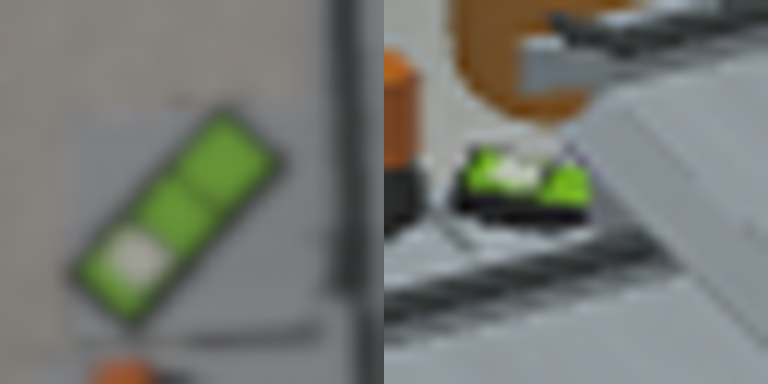

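View pics/vR.png

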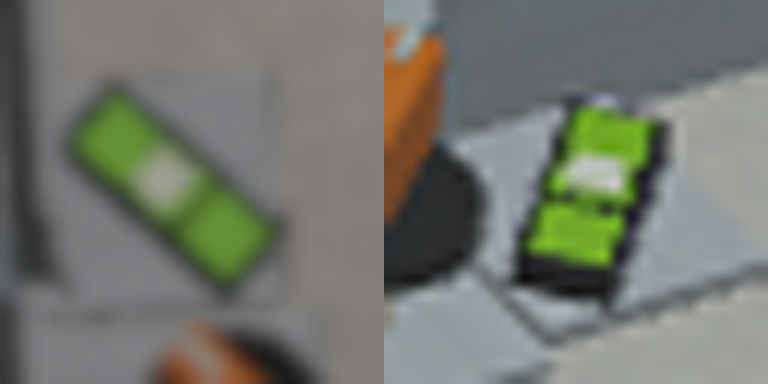

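```bash
python3 -m handwheel '[[[-522,30,365,0,155,0],[-522,30,365,0,155,0],[-522,30,365,0,155,0],[-522,30,365,0,155,0],[-522,30,365,0,155,0],[-522,30,365,0,155,0],[-522,30,365,0,155,0],[-522,30,365,0,155,0]]]' 0.5 60; python3 - <<'E'
from h import *
goto([0.583,0.168,0.16],np.radians(10))
E
```

```text
time: 2.87
position: [0.387, 0.3981, 0.2159]
tool_rot: [-1.571, -0.001, 1.881]
wrist_force: [0.4, 0.6, 0.6]
opening: 0.043
at [0.387  0.3981 0.2159] yaw 107.8 shift [-279.    55.8 -116.3] rot [-0.  97.8  0.1] q [ 1.15  0.17 -0.28  0.   -1.12 -0.84] q6tgt -1.68 t 2.9 F [0.4 0.6 0.6] op 0.043
```

```bash
python3 -m handwheel '[[[-279,20,-116,0,97,0],[-279,20,-116,0,97,0],[-279,20,-116,0,97,0],[-279,20,-116,0,97,0],[-279,20,-116,0,97,0],[-279,20,-116,0,97,0],[-279,20,-116,0,97,0],[-279,20,-116,0,97,0]]]'; python3 - <<'E'
from h import *
goto([0.583,0.168,0.16],np.radians(10))
E
```

```text
time: 3.53
position: [0.5855, 0.1666, 0.195]
tool_rot: [-1.571, 0.001, 0.878]
wrist_force: [-0.7, 1.2, -0.4]
opening: 0.0428
at [0.5855 0.1666 0.195 ] yaw 50.3 shift [-0.4 35.   2.9] rot [ 0.  40.3 -0. ] q [ 0.6   0.28 -0.19  0.   -1.1  -1.29] q6tgt -1.68 t 3.5 F [-0.7  1.2 -0.4] op 0.0428
```

```bash
python3 -m handwheel '[[[0,20,2,0,40,0],[0,20,2,0,40,0],[0,20,2,0,40,0],[0,20,2,0,40,0],[0,20,2,0,40,0],[0,20,2,0,40,0],[0,20,2,0,40,0],[0,20,2,0,40,0]]]'; python3 - <<'E'
from h import *
t=capture("top");s=capture("side")
print("disc", atz(t,(261.4,233.6),.068), atz(t,(378.6,227.5),.068))
goto([0.583,0.168,0.073],np.radians(10))
k=5
cv2.imwrite("pics/c.png",np.hstack([cv2.resize(t["img"][190:270,220:300],None,fx=k,fy=k),cv2.resize(s["img"][160:240,260:340],None,fx=k,fy=k)]))
E
```

```text
time: 4.2
position: [0.5816, 0.1719, 0.1757]
tool_rot: [-1.571, -0.0, 0.191]
wrist_force: [0.4, 0.0, -0.6]
opening: 0.0427
disc [0.5775 0.1669 0.068 ] [ 0.5891 -0.1629  0.068 ]
at [0.5815 0.1719 0.1757] yaw 11.0 shift [  0.7 102.7  -4.1] rot [-0.  1.  0.] q [ 0.61  0.29 -0.22  0.   -1.06 -1.99] q6tgt -1.68 t 4.3 F [ 0.2 -0.4  0.2] op 0.0429
```

View pics/c.png

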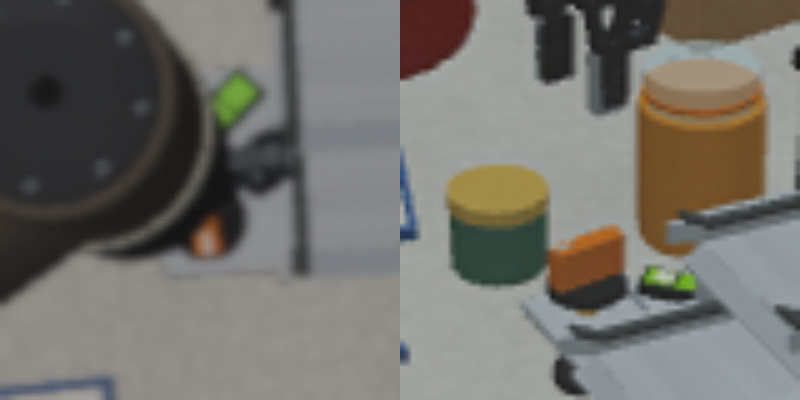

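```bash
python3 -m handwheel '[[[-2,40,-4,0,1,0],[-2,70,-4,0,1,0],[-2,90,-4,0,1,0],[-2,97,-4,0,1,0],[-2,100,-4,0,1,0],[-2,100,-4,0,1,0],[-2,100,-4,0,1,0],[-2,100,-4,0,1,0]]]'; python3 -m handwheel '[[[0,0,0,0,0,0],[0,0,0,0,0,0],[0,0,0,0,0,0],[0,0,0,0,0,0],[0,0,0,0,0,0],[0,0,0,0,0,0],[0,0,0,0,0,0],[0,0,0,0,0,0]]]' 0 60; python3 - <<'E'
from h import *
goto([0.583,0.168,0.075],np.radians(10))
E
```

```text
time: 4.97
position: [0.5813, 0.1682, 0.0772]
tool_rot: [-1.57, -0.002, 0.172]
wrist_force: [0.4, 0.1, 0.8]
opening: 0.0428
time: 5.63
position: [0.5809, 0.1668, 0.0769]
tool_rot: [-1.572, -0.001, 0.172]
wrist_force: [0.3, -4.9, 5.2]
opening: 0.0122
at [0.5809 0.1668 0.0769] yaw 9.8 shift [2.3 1.9 0.8] rot [ 0.1 -0.2  0.1] q [ 0.6   0.38 -0.34  0.   -0.85 -2.  ] q6tgt -1.68 t 5.6 F [ 0.3 -4.9  5.2] op 0.0122
```

```bash
python3 -m handwheel '[[[0,0,0,0,-6,0],[0,0,0,0,-13,0],[0,0,0,0,-20,0],[0,0,0,0,-27,0],[0,0,0,0,-34,0],[0,0,0,0,-41,0],[0,0,0,0,-48,0],[0,0,0,0,-55,0]]]';python3 -m handwheel '[[[0,0,0,0,-7,0],[0,0,0,0,-14,0],[0,0,0,0,-21,0],[0,0,0,0,-28,0],[0,0,0,0,-35,0],[0,0,0,0,-42,0],[0,0,0,0,-49,0],[0,0,0,0,-55,0]]]';  python3 - <<'E'
from h import *
goto([0.583,0.168,0.075],np.radians(10))
s=capture("side");k=8
cv2.imwrite("pics/d.png",cv2.resize(s["img"][185:245,270:350],None,fx=k,fy=k))
E
```

```text
time: 6.3
position: [0.5805, 0.1672, 0.0769]
tool_rot: [-1.571, -0.0, 1.137]
wrist_force: [-2.4, -2.0, 7.8]
opening: 0.0126
time: 6.97
position: [0.5799, 0.1671, 0.0769]
tool_rot: [-1.57, 0.0, 2.097]
wrist_force: [-4.3, -2.2, 9.7]
opening: 0.0124
at [0.5799 0.1671 0.0769] yaw 120.2 shift [-0.8  1.9 -3.2] rot [ -0.  110.2  -0. ] q [ 0.6   0.38 -0.34  0.   -0.85 -0.08] q6tgt -1.68 t 7.0 F [-4.3 -2.2  9.7] op 0.0124
```

View pics/d.png

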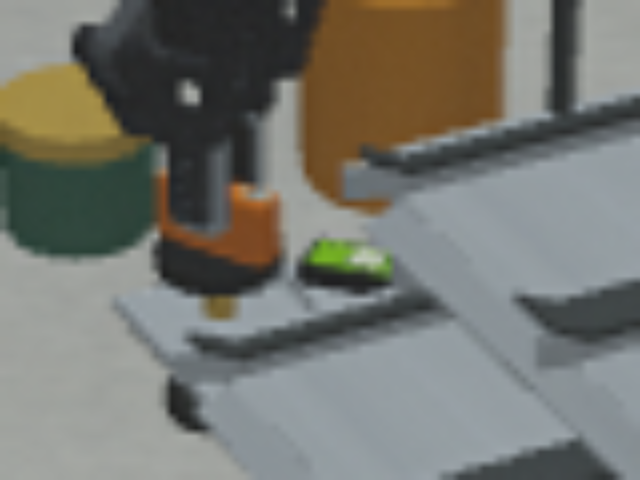

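```bash
python3 - <<'E'
from h import *
s=capture("side")
for yaw in (.02,.035):
  c,sn=np.cos(yaw),np.sin(yaw)
  Rz=np.array([[c,-sn,0],[sn,c,0],[0,0,1]])
  kl=np.array([.580,.1672,0]); org=kl-Rz@np.array([-.165,.165,0]); org[2]=.033
  print(org)
  for m in(-28,-14,-7,0,7,14,28):
    X=org+Rz@(np.array([-.105,.157,.013])+m/1000/np.sqrt(2)*np.array([-1,1,0]))
    print(m,(proj(s,X)-[270,185])*8)
E
```

```text
[0.7483 0.0055 0.033 ]
-28 [447.0982 278.9547]
-14 [409.4769 272.6601]
-7 [390.7329 269.5239]
0 [372.033  266.3951]
7 [353.3772 263.2737]
14 [334.7652 260.1596]
28 [297.6723 253.9534]
[0.7507 0.0081 0.033 ]
-28 [446.5345 277.1619]
-14 [408.7663 271.1595]
-7 [389.9459 268.1684]
0 [371.1678 265.184 ]
7 [352.432  262.2064]
14 [333.7381 259.2354]
28 [296.4759 253.3134]
```

```bash
python3 -m handwheel '[[[0,0,0,0,-7,0],[0,0,0,0,-14,0],[0,0,0,0,-21,0],[0,0,0,0,-28,0],[0,0,0,0,-35,0],[0,0,0,0,-36,0],[0,0,0,0,-36,0],[0,0,0,0,-36,0]]]';python3 -m handwheel '[[[0,0,0,0,0,0],[0,0,0,0,0,0],[0,0,0,0,0,0],[0,-10,0,0,0,0],[0,-30,0,0,0,0],[0,-60,0,0,0,0],[0,-95,0,0,0,0],[0,-100,0,0,0,0]]]' 0.5;  python3 - <<'E'
from h import *
goto([0.583,-0.163,0.18],np.radians(41))
E
```

```text
time: 7.73
position: [0.5796, 0.1667, 0.0769]
tool_rot: [-1.569, -0.0, 2.72]
wrist_force: [-5.3, -2.3, 10.5]
opening: 0.0124
time: 8.4
position: [0.5834, 0.1688, 0.1828]
tool_rot: [-1.577, 0.006, 2.721]
wrist_force: [1.1, 0.4, 1.3]
opening: 0.0424
at [0.5834 0.1688 0.1828] yaw 155.9 shift [-135.2    1.7  303. ] rot [  0.6 114.9   0.1] q [ 0.6   0.28 -0.22  0.   -1.06  0.54] q6tgt -0.58 t 8.4 F [1.1 0.4 1.3] op 0.0424
```

```bash
python3 -m handwheel '[[[-135,-5,303,0,-65,0],[-135,-5,303,0,-65,0],[-135,-5,303,0,-65,0],[-135,-5,303,0,-65,0],[-135,-5,303,0,-65,0],[-135,-5,303,0,-65,0],[-135,-5,303,0,-65,0],[-135,-5,303,0,-65,0]]]';  python3 - <<'E'
from h import *
goto([0.588,-0.163,0.077],np.radians(221))
t=capture("top");s=capture("side")
yaw=.03
c,sn=np.cos(yaw),np.sin(yaw)
Rz=np.array([[c,-sn,0],[sn,c,0],[0,0,1]])
kl=np.array([.5795,.1672,0]); org=kl-Rz@np.array([-.165,.165,0]); org[2]=.033
ims=[]
for cam in(t,s):
    X=org+Rz@np.array([-.105,.157,.013])
    b,o=vialcc(cam,X)
    for m in(-28,-7,0,7,28):
        X=org+Rz@(np.array([-.105,.157,.013])+m/1000/np.sqrt(2)*np.array([-1,1,0])); print(m,np.round((proj(cam,X)-o)*12+5.5))
    ims.append(b)
cv2.imwrite("pics/e.png",np.hstack(ims))
E
```

```text
time: 9.07
position: [0.5796, -0.148, 0.1813]
tool_rot: [-1.57, 0.001, -2.616]
wrist_force: [0.7, 0.1, 0.5]
opening: 0.0428
at [ 0.5796 -0.148   0.1813] yaw -149.9 shift [  0.3 104.3  17.2] rot [ -0.  -10.9  -0.1] q [ 0.08  0.27 -0.23  0.   -1.07  2.02] q6tgt 2.56 t 9.1 F [0.7 0.1 0.5] op 0.0428
-28 [277. 117.]
-7 [218. 182.]
0 [198. 203.]
7 [178. 225.]
28 [118. 290.]
-28 [314. 219.]
-7 [229. 205.]
0 [201. 200.]
7 [173. 196.]
28 [ 89. 182.]
```

View pics/e.png

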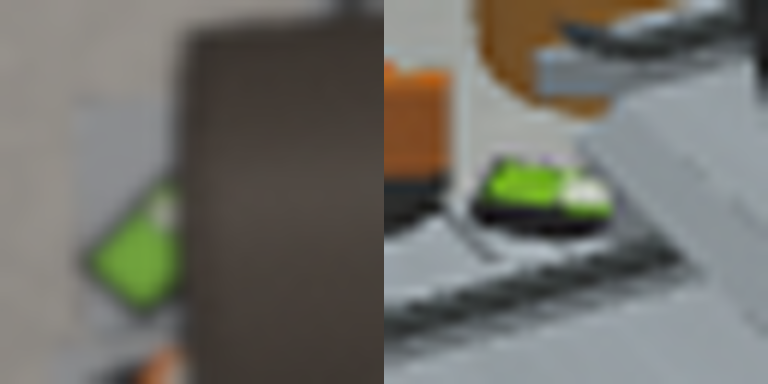

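```bash
python3 -m handwheel '[[[0,0,17,0,-11,0],[0,0,17,0,-11,0],[0,0,17,0,-11,0],[0,10,17,0,-11,0],[0,20,17,0,-11,0],[0,30,17,0,-11,0],[0,40,17,0,-11,0],[0,50,17,0,-11,0]]]';  python3 - <<'E'
from h import *
goto([0.588,-0.163,0.077],np.radians(221))
s=capture("side");k=8
cv2.imwrite("pics/f.png",cv2.resize(s["img"][225:300,310:410],None,fx=k,fy=k))
E
```

```text
time: 9.83
position: [0.5876, -0.1605, 0.1289]
tool_rot: [-1.571, -0.001, -2.431]
wrist_force: [0.5, 0.2, 0.5]
opening: 0.0429
at [ 0.5876 -0.1605  0.1289] yaw -139.3 shift [ 1.3 51.9  2.2] rot [ 0.  -0.3  0. ] q [ 0.05  0.34 -0.27 -0.   -0.96  2.23] q6tgt 2.56 t 9.8 F [0.5 0.2 0.5] op 0.0429
```

View pics/f.png

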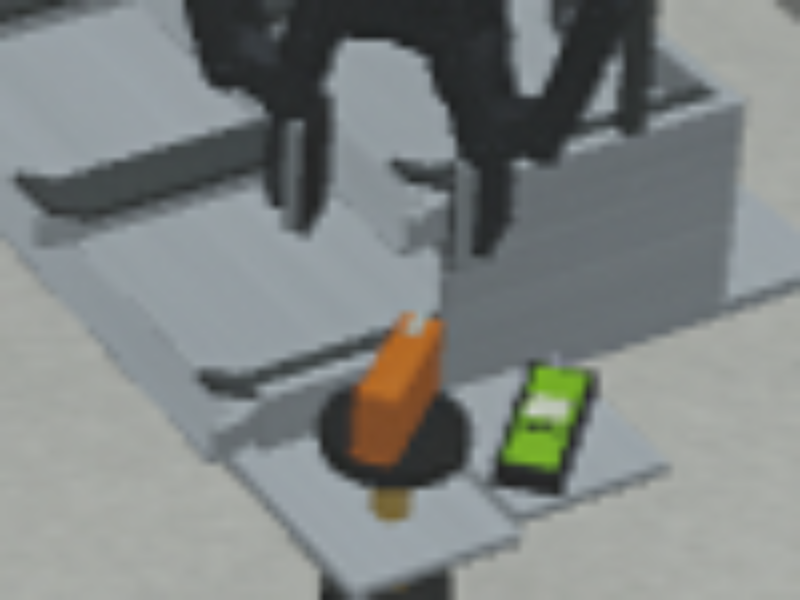

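```bash
python3 -m handwheel '[[[1,20,2,0,0,0],[1,38,2,0,0,0],[1,48,2,0,0,0],[1,52,2,0,0,0],[1,52,2,0,0,0],[1,52,2,0,0,0],[1,52,2,0,0,0],[1,52,2,0,0,0]]]';  python3 -m handwheel '[[[0,0,0,0,0,0],[0,0,0,0,0,0],[0,0,0,0,0,0],[0,0,0,0,0,0],[0,0,0,0,0,0],[0,0,0,0,0,0],[0,0,0,0,0,0],[0,0,0,0,0,0]]]' 0 60; python3 -m handwheel '[[[0,0,0,0,7,0],[0,0,0,0,14,0],[0,0,0,0,21,0],[0,0,0,0,28,0],[0,0,0,0,35,0],[0,0,0,0,37,0],[0,0,0,0,37,0],[0,0,0,0,37,0]]]'; python3 - <<'E'
from h import *
s=capture("side");k=8
cv2.imwrite("pics/g.png",cv2.resize(s["img"][225:300,310:410],None,fx=k,fy=k))
E
```

```text
time: 10.55
position: [0.5892, -0.1631, 0.0794]
tool_rot: [-1.57, 0.001, -2.43]
wrist_force: [0.5, -0.5, 0.5]
opening: 0.0425
time: 11.22
position: [0.5904, -0.1648, 0.0796]
tool_rot: [-1.567, 0.001, -2.43]
wrist_force: [4.6, -9.7, 0.3]
opening: 0.0118
time: 11.88
position: [0.5899, -0.1634, 0.0796]
tool_rot: [-1.57, 0.003, -3.074]
wrist_force: [2.6, -2.4, 5.8]
opening: 0.0124
```

View pics/g.png

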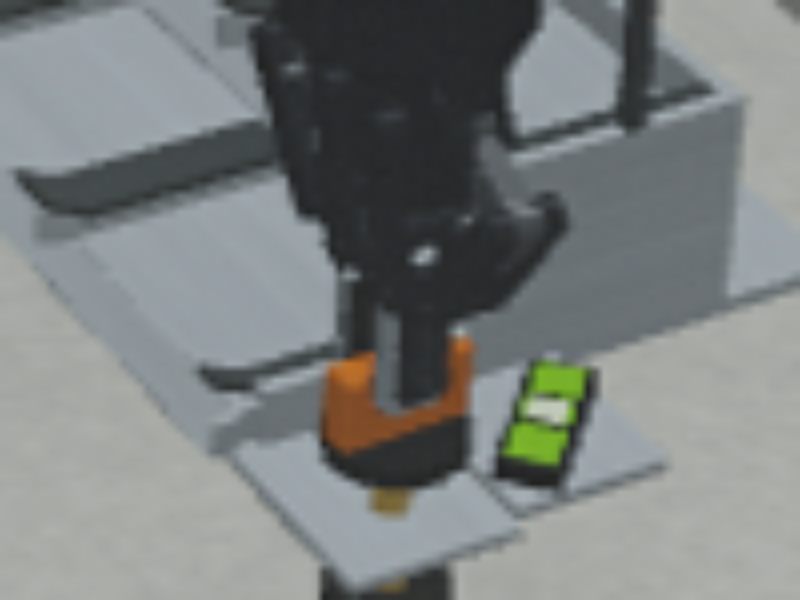

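```bash
python3 -m handwheel '[[[0,0,0,0,0,0],[0,0,0,0,0,0],[0,0,0,0,0,0],[0,-10,0,0,0,0],[0,-30,0,0,0,0],[0,-60,0,0,0,0],[0,-95,0,0,0,0],[0,-110,0,0,0,0]]]' 0.6;  python3 - <<'E'
from h import *
t=capture("top");s=capture("side")
for c,n in((t,"top"),(s,"side")):
    for r in spot_point(c,"tray1_handle")[:6]: print(n,r["conf"],r["location"],dep(c,r["location"]))
    for r in silhouettes(c,"tray1")[:6]: print(n,"sil",r["conf"],r["location"],r["region"].sum())
goto([0.40,-0.23,0.19],np.radians(105))
E
```

```text
time: 12.6
position: [0.59, -0.1634, 0.1935]
tool_rot: [-1.569, 0.005, -3.075]
wrist_force: [0.7, 0.3, 0.5]
opening: 0.0513
top 0.62 [421.5, 303.4] [ 0.3732 -0.2827  0.0385]
top sil 0.97 [415.1, 283.3] 1565
top sil 0.88 [176.1, 259.9] 1530
top sil 0.82 [222.5, 285.4] 1577
top sil 0.72 [465.1, 253.3] 1598
top sil 0.36 [454.4, 204.0] 421
side 0.62 [295.5, 347.6] [ 0.3735 -0.2904  0.0435]
side sil 0.9 [242.6, 199.6] 714
side sil 0.89 [233.5, 222.9] 938
side sil 0.87 [319.0, 345.7] 2180
side sil 0.58 [388.7, 386.4] 2673
at [ 0.5877 -0.1629  0.1876] yaw -176.2 shift [191.7  -2.1  54.6] rot [-0.  78.8  0.1] q [ 0.05  0.28 -0.2  -0.   -1.09  1.59] q6tgt 0.78 t 12.9 F [-0.5 -0.4 -0.5] op 0.0512
```

```bash
python3 -m handwheel '[[[330,-10,60,0,50,0],[330,-10,60,0,50,0],[330,-10,60,0,50,0],[330,-10,60,0,50,0],[330,-10,60,0,50,0],[330,-10,60,0,50,0],[330,-10,60,0,50,0],[330,-10,60,0,50,0]]]';  python3 - <<'E'
from h import *
t=capture("top");s=capture("side")
import pickle; pickle.dump((t,s),open("lev.pkl","wb"))
k=5
cv2.imwrite("pics/h.png",cv2.resize(t["img"][165:250,245:395],None,fx=k,fy=k,interpolation=cv2.INTER_CUBIC))
cv2.imwrite("pics/h2.png",s["img"])
k=12
cv2.imwrite("pics/h3.png",np.hstack([cv2.resize(x,(384,384),interpolation=cv2.INTER_CUBIC) for x in (t["img"][197:229,250:282],t["img"][192:224,358:390])]+[]))
cv2.imwrite("pics/h4.png",np.hstack([cv2.resize(x,(384,384),interpolation=cv2.INTER_CUBIC) for x in (s["img"][200:232,295:327],s["img"][262:294,362:394])]+[]))
E
```

```text
time: 13.57
position: [0.2626, -0.2439, 0.1974]
tool_rot: [-1.57, -0.002, 2.327]
wrist_force: [0.1, -0.9, 0.9]
opening: 0.0516
```

View pics/h.png

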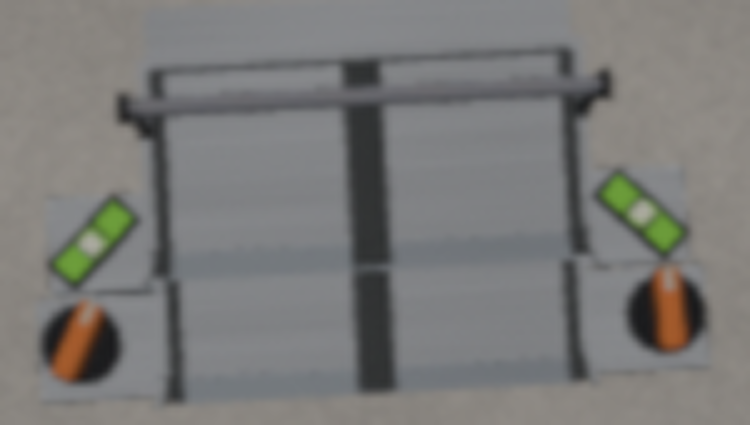

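View pics/h2.png

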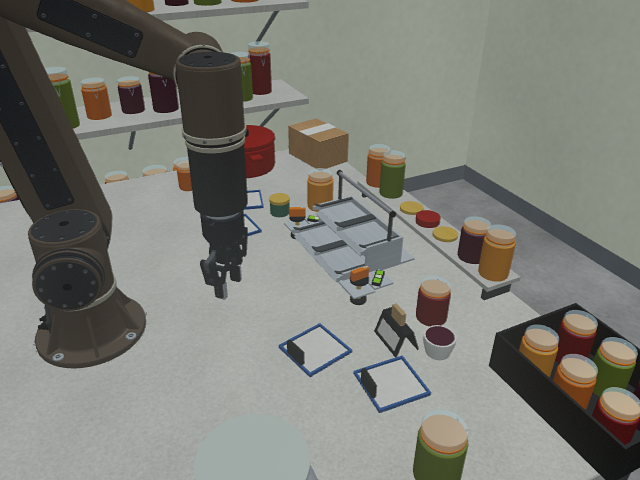

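View pics/h3.png

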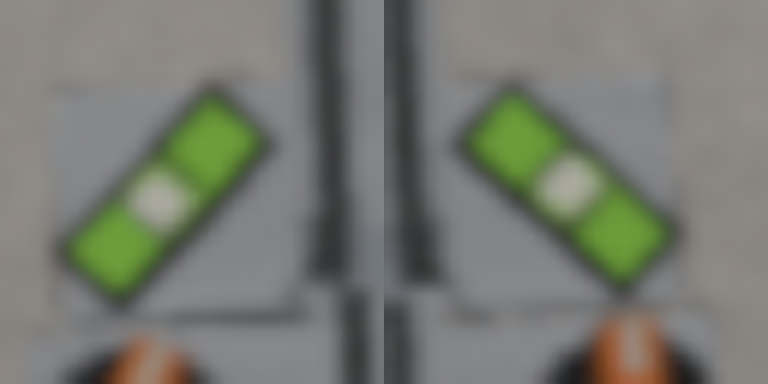

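View pics/h4.png

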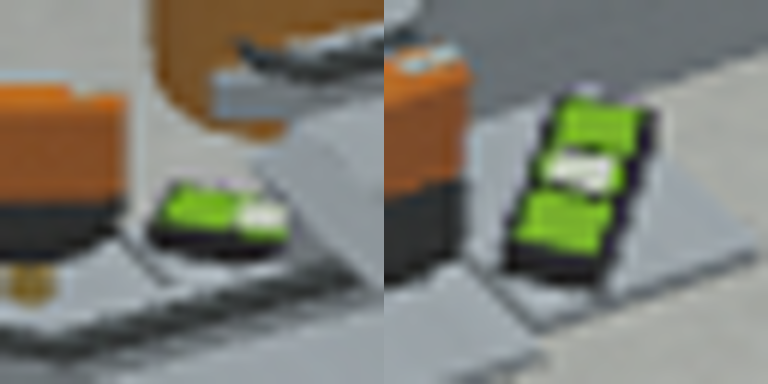

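```bash
cat >> h.py <<'E'
def level(c,X0,front,dbg=0):
    """c top cam. X0 approx vial mid world, front=unit xy dir of vial. returns bubble offset mm toward front"""
    X0=np.array(X0,float); f=np.array([front[0],front[1],0.])
    k=8; u0,v0=np.round(proj(c,X0)).astype(int); r=16
    im=c["img"][v0-r:v0+r,u0-r:u0+r].astype(np.float32)
    g=im[...,1]-0.5*im[...,2]-0.5*im[...,0]   # greenness
    b=im[...,0]                                # blue: high on bubble, low on green
    # axis from greenness moments
    w=np.clip(g-15,0,None); vv,uu=np.mgrid[0:2*r,0:2*r]
    m=np.array([(w*uu).sum(),(w*vv).sum()])/w.sum()
    d=np.stack([uu-m[0],vv-m[1]],-1).reshape(-1,2); C=(d*w.reshape(-1,1)).T@d/w.sum()
    e,E=np.linalg.eigh(C); ax=E[:,1]
    p0=proj(c,X0); pf=proj(c,X0+.01*f); dr=(pf-p0)/10
    if ax@dr<0: ax=-ax
    px=abs(ax@dr) # px/mm
    nrm=np.array([-ax[1],ax[0]])
    ss=np.arange(-36,36.01,.25)
    prof=np.zeros_like(ss)
    for q in np.linspace(-1.2,1.2,9):
        P=m+np.outer(ss*px,ax)+q*nrm
        prof+=cv2.remap(g,P[:,0].astype(np.float32)[None],P[:,1].astype(np.float32)[None],cv2.INTER_CUBIC)[0]/9
    # crossings at half max
    h=np.quantile(prof,.9)/2
    idx=np.where(np.diff(np.sign(prof-h))!=0)[0]
    cr=[ss[i]+(h-prof[i])/(prof[i+1]-prof[i])*.25 for i in idx]
    if dbg: print(np.round(cr,2), "px/mm",px)
    return cr
E
python3 - <<'E'
from h import *
import pickle
t,s=pickle.load(open("lev.pkl","rb"))
yaw=.03;c,sn=np.cos(yaw),np.sin(yaw)
R2=np.array([[c,-sn],[sn,c]])
for X,d in(([.643,.157,.05],(-1,1)),([.648,-.157,.05],(-1,-1))):
    f=R2@np.array(d)/np.sqrt(2)
    cr=level(t,X,f,1)
    if len(cr)==4: print("off",(cr[1]+cr[2])/2-(cr[0]+cr[3])/2)
E
```

```text
[-24.82  -4.25   9.    25.91] px/mm 0.351349749880622
off 1.834331828915829
[-25.26  -7.33   7.09  25.31] px/mm 0.35052428751404385
off -0.14235157648148977
```

```bash
sed -i 's|    # crossings at half max|    pb=np.zeros_like(ss)\n    for q in np.linspace(-1.2,1.2,9):\n        P=m+np.outer(ss*px,ax)+q*nrm\n        pb+=cv2.remap(b,P[:,0].astype(np.float32)[None],P[:,1].astype(np.float32)[None],cv2.INTER_CUBIC)[0]/9\n    I=np.abs(ss)<20; base=np.median(pb[(np.abs(ss)>12)\&(np.abs(ss)<20)]); ww=np.clip(pb[I]-base-0.2*(pb[I].max()-base),0,None); cen=(ww*ss[I]).sum()/ww.sum()\n    if dbg: print("blue centroid",cen)|; s|    return cr$|    return cr,cen|' h.py
cat >> h.py <<'E'
def levels(t,yaw=.03):
    c,sn=np.cos(yaw),np.sin(yaw); R2=np.array([[c,-sn],[sn,c]])
    for n,X,d in(("L",[.643,.157,.05],(-1,1)),("R",[.648,-.157,.05],(-1,-1))):
        try:
            cr,cen=level(t,X,R2@np.array(d)/np.sqrt(2)); print(n,np.round(cr,1),"edges off",(cr[1]+cr[-2])/2-(cr[0]+cr[-1])/2,"blue off",cen-(cr[0]+cr[-1])/2)
        except Exception as e: print(n,e)
E
python3 - <<'E'
from h import *
import pickle
t,s=pickle.load(open("lev.pkl","rb"))
levels(t)
for i in range(3): levels(capture("top"))
E
```

```text
L [-24.8  -4.2   9.   25.9] edges off 1.834331828915829 blue off 1.9942958093049188
R [-25.3  -7.3   7.1  25.3] edges off -0.14235157648148977 blue off -0.26830500413418834
L [-24.8  -4.1   9.   25.9] edges off 1.8696614810279981 blue off 1.969722616299547
R [-25.2  -7.3   7.1  25.3] edges off -0.12873069810570836 blue off -0.25320746015726925
L [-24.8  -4.1   9.   25.9] edges off 1.8650886306745256 blue off 1.9909577429086527
R [-25.2  -7.3   7.1  25.3] edges off -0.1454326467528495 blue off -0.27035827612365176
L [-24.8  -4.1   9.   25.9] edges off 1.8783954068288766 blue off 1.9848441685324087
R [-25.2  -7.2   7.1  25.3] edges off -0.09272315085250371 blue off -0.21940607806440707
```

```bash
python3 - <<'E'
from h import *
goto([0.580,0.167,0.18],np.radians(156))
E
```

```text
at [ 0.2652 -0.2441  0.1982] yaw 133.7 shift [  79.5   18.1 -511.7] rot [ -0.  -22.3   0. ] q [-0.18 -0.17 -0.67  0.   -1.08  0.95] q6tgt 0.87 t 13.8 F [ 0.  -0.5  0.5] op 0.0516
```

```bash
python3 -m handwheel '[[[-24,0,-233,0,-22,0],[-24,0,-233,0,-22,0],[-24,0,-233,0,-22,0],[-24,0,-233,0,-22,0],[-24,0,-233,0,-22,0],[-24,0,-233,0,-22,0],[79,10,-512,0,-22,0],[79,10,-512,0,-22,0]]]'; python3 -m handwheel '[[[0,0,0,0,0,0],[0,0,0,0,0,0],[0,0,0,0,0,0],[0,0,0,0,0,0],[0,0,0,0,0,0],[0,0,0,0,0,0],[0,0,0,0,0,0],[0,0,0,0,0,0]]]' ;python3 - <<'E'
from h import *
goto([0.580,0.167,0.077],np.radians(156))
E
```

```text
time: 14.48
position: [0.4882, -0.0232, 0.1942]
tool_rot: [-1.569, -0.002, 2.718]
wrist_force: [1.3, -0.6, 0.1]
opening: 0.0514
time: 15.15
position: [0.4866, -0.0259, 0.1957]
tool_rot: [-1.571, 0.0, 2.717]
wrist_force: [-0.6, 0.6, -0.4]
opening: 0.0511
at [ 0.4866 -0.0259  0.1957] yaw 155.7 shift [  -5.7  118.8 -214.2] rot [ 0.  -0.3 -0. ] q [ 0.35  0.07 -0.44 -0.   -1.05  0.8 ] q6tgt 0.87 t 15.2 F [-0.6  0.6 -0.4] op 0.0511
```

```bash
python3 -m handwheel '[[[-6,10,-214,0,0,0],[-6,10,-214,0,0,0],[-6,10,-214,0,0,0],[-6,10,-214,0,0,0],[-6,10,-214,0,0,0],[-6,10,-214,0,0,0],[-6,20,-214,0,0,0],[-6,40,-214,0,0,0]]]';python3 - <<'E'
from h import *
goto([0.580,0.167,0.077],np.radians(156))
E
```

```text
time: 15.82
position: [0.5813, 0.1681, 0.1566]
tool_rot: [-1.574, 0.002, 2.719]
wrist_force: [0.3, 0.2, -0.6]
opening: 0.0514
at [0.5813 0.1681 0.1566] yaw 155.8 shift [ 0.9 79.6  1.7] rot [ 0.2 -0.2 -0.1] q [ 0.6   0.3  -0.25  0.   -1.01  0.54] q6tgt 0.87 t 15.8 F [ 0.3  0.2 -0.6] op 0.0514
```

Descend, grip, turn 25° CCW, release and rise.

```bash
python3 -m handwheel '[[[1,30,1,0,0,0],[1,60,1,0,0,0],[1,74,1,0,0,0],[1,79,1,0,0,0],[1,79,1,0,0,0],[1,79,1,0,0,0],[1,79,1,0,0,0],[1,79,1,0,0,0]]]';  python3 -m handwheel '[[[0,0,0,0,0,0],[0,0,0,0,0,0],[0,0,0,0,0,0],[0,0,0,0,0,0],[0,0,0,0,0,0],[0,0,0,0,0,0],[0,0,0,0,0,0],[0,0,0,0,0,0]]]' 0 60; python3 -m handwheel '[[[0,0,0,0,-7,0],[0,0,0,0,-14,0],[0,0,0,0,-21,0],[0,0,0,0,-25,0],[0,0,0,0,-25,0],[0,0,0,0,-25,0],[0,0,0,0,-25,0],[0,0,0,0,-25,0]]]';python3 -m handwheel '[[[0,0,0,0,0,0],[0,0,0,0,0,0],[0,0,0,0,0,0],[0,-10,0,0,0,0],[0,-30,0,0,0,0],[0,-60,0,0,0,0],[0,-95,0,0,0,0],[0,-110,0,0,0,0]]]' 0.6;  python3 - <<'E'
from h import *
goto([0.40,0.25,0.19],np.radians(180))
E
```

```text
time: 16.48
position: [0.5796, 0.1671, 0.078]
tool_rot: [-1.573, 0.001, 2.718]
wrist_force: [-0.7, -0.6, 0.9]
opening: 0.0512
time: 17.15
position: [0.579, 0.167, 0.0772]
tool_rot: [-1.571, 0.001, 2.719]
wrist_force: [-1.9, 0.3, 5.9]
opening: 0.0125
time: 17.82
position: [0.5789, 0.1665, 0.0772]
tool_rot: [-1.57, 0.0, -3.128]
wrist_force: [-2.1, -1.8, 6.7]
opening: 0.0122
time: 18.48
position: [0.5805, 0.1674, 0.1918]
tool_rot: [-1.573, 0.005, -3.128]
wrist_force: [0.3, 0.2, 0.6]
opening: 0.0512
at [0.5805 0.1674 0.1918] yaw -179.2 shift [179.4   1.  -85.1] rot [ 0.1  0.8 -0.3] q [ 0.6   0.27 -0.21  0.   -1.09  0.98] q6tgt 1.01 t 18.5 F [0.3 0.2 0.6] op 0.0512
```

```bash
python3 -m handwheel '[[[210,0,-105,0,56,0],[210,0,-105,0,56,0],[210,0,-105,0,56,0],[210,0,-105,0,56,0],[210,0,-105,0,56,0],[210,0,-105,0,56,0],[210,0,-105,0,56,0],[210,0,-105,0,56,0]]]'; cat >> h.py <<'E'
def trays(c,zs=.008):
    out=[]
    h=cv2.cvtColor(c["img"],cv2.COLOR_BGR2HSV)
    blue=((h[...,0]>105)&(h[...,0]<125)&(h[...,1]>110)).astype(np.uint8)
    n,l,st,ce=cv2.connectedComponentsWithStats(cv2.dilate(blue,np.ones((5,5),np.uint8)))
    for i in range(1,n):
        vs,us=np.where((l==i)&(blue>0))
        if len(vs)<60: continue
        P=np.array([atz(c,(u,v),zs)[:2] for u,v in zip(us,vs)],np.float32)
        if not(.3<P[:,0].mean()<.62 and abs(P[:,1].mean())<.6): continue
        (cx,cy),(w,hh),a=cv2.minAreaRect(P); a=(a+45)%90-45
        # handle: dark pixels near
        dark=(c["img"].max(2)<50); box=[]
        vv,uu=np.where(dark[max(vs.min()-8,0):vs.max()+12,max(us.min()-8,0):us.max()+8]); 
        uu=uu+max(us.min()-8,0); vv=vv+max(vs.min()-8,0)
        H=np.array([atz(c,(u,v),.035)[:2] for u,v in zip(uu,vv)]); hm=np.median(H,0) if len(H) else None
        out.append((cx,cy,a,w,hh,hm,len(H)))
    return out
E
python3 - <<'E'
from h import *
t=capture("top");s=capture("side")
levels(t)
for o in trays(t): print("top",np.round(o[:5],4),o[5],o[6])
for o in trays(s): print("side",np.round(o[:5],4),o[5],o[6])
cv2.imwrite("pics/i.png",t["img"])
goto([0.37,0.28,0.1],np.radians(90))
E
```

```text
time: 19.15
position: [0.3653, 0.2701, 0.1877]
tool_rot: [-1.572, -0.001, 2.235]
wrist_force: [-0.0, -0.7, -0.3]
opening: 0.0514
L [-25.3  -7.1   7.7  25.6] edges off 0.18861635642148578 blue off 0.13885813904791572
R [-25.4  -7.5   7.   25.2] edges off -0.16459110143836053 blue off -0.29215379384697887
side [  0.4646   0.3476 -23.5154   0.3071   0.1459] [0.381  0.2726] 116
side [ 0.4249 -0.2748 12.9611  0.1178  0.1133] [ 0.3694 -0.296 ] 194
side [ 0.52   -0.4271 -2.7945  0.1139  0.1167] [ 0.4652 -0.4254] 264
at [0.3669 0.2697 0.1875] yaw 128.2 shift [ 6.1 87.5 -8.7] rot [ 0.1 38.2  0.1] q [ 1.07  0.03 -0.52  0.   -1.03 -0.4 ] q6tgt -0.65 t 19.2 F [ 0.7 -0.4  0.1] op 0.0512
```

View pics/i.png

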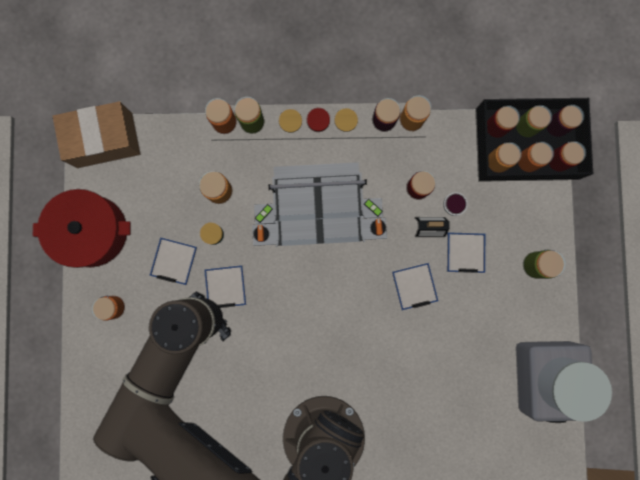

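```bash
python3 - <<'E'
from h import *
t=capture("top");s=capture("side")
h=cv2.cvtColor(t["img"],cv2.COLOR_BGR2HSV)
print(h[275:300,205:210][...,:].reshape(-1,3)[::6])
b=(h[...,0]>105)&(h[...,0]<130)&(h[...,1]>60)&(h[...,2]<170)
print(b.sum())
cv2.imwrite("pics/j.png",b.astype(np.uint8)*255)
E
sed -i 's/(h\[...,0\]>105)&(h\[...,0\]<125)&(h\[...,1\]>110)/(h[...,0]>105)\&(h[...,0]<128)\&(h[...,1]>thr)/; s/def trays(c,zs=.008)/def trays(c,zs=.008,thr=110)/' h.py
python3 - <<'E'
from h import *
t=capture("top")
for o in trays(t,thr=70): print("top",np.round(o[:5],4),o[5],o[6])
E
```

```text
[[110  76 104]
 [113  49 104]
 [  0   6 128]
 [ 15  17 149]
 [ 14  18 153]
 [113  39 111]
 [110  82 103]
 [111  33 109]
 [  8   8 133]
 [ 12  17 149]
 [130   6 121]
 [112  43 107]
 [114  53 102]
 [128   9 117]
 [ 13  13 138]
 [  8   8 127]
 [113  27 114]
 [110  78 105]
 [111  48 106]
 [  0   6 126]
 [120   9  28]]
421
```

```bash

python3 - <<'E'
from h import *
t=capture("top")
for th in(40,50,60):
  for o in trays(t,thr=th): print(th,"top",np.round(o[:5],4),o[5],o[6])
s=capture("side")
for o in trays(s,thr=150): print("side",np.round(o[:5],4),o[5],o[6])
E
```

```text
40 top [ 0.5187 -0.4207 -2.9157  0.1147  0.1142] [ 0.582  -0.3605] 99
40 top [  0.508    0.4298 -15.7425   0.1106   0.1147] [0.4524 0.4281] 59
40 top [ 0.4222 -0.2706 12.9549  0.1141  0.1096] [ 0.3715 -0.2818] 39
40 top [0.4303 0.2808 5.2871 0.1151 0.1117] [0.3735 0.3234] 362
50 top [ 0.5185 -0.4222 -2.8544  0.1117  0.1138] [ 0.5819 -0.3606] 95
50 top [  0.508    0.4297 -15.7207   0.1091   0.1141] [0.4537 0.4295] 58
50 top [ 0.4222 -0.2705 12.8986  0.1127  0.109 ] [ 0.3715 -0.2818] 39
50 top [0.4305 0.2798 5.2886 0.1141 0.1086] [0.3735 0.3234] 362
60 top [ 0.5191 -0.3989 -0.9733  0.0615  0.1109] [ 0.5818 -0.3605] 88
60 top [  0.508    0.4296 -15.8788   0.1086   0.1127] [0.4537 0.4295] 58
60 top [ 0.4219 -0.2705 12.7482  0.112   0.1078] [ 0.3715 -0.2818] 39
60 top [0.4301 0.2801 5.4866 0.1128 0.1073] [0.3735 0.3234] 362
side [ 0.426  -0.2726 13.1544  0.1117  0.1074] [ 0.3696 -0.2952] 193
side [ 0.5209 -0.4248 -2.7806  0.1085  0.113 ] [ 0.4648 -0.4262] 256
```

```bash

python3 - <<'E'
from h import *
goto([0.378,0.275,0.014],np.radians(95.3))
E
```

```text
at [0.3678 0.2688 0.1865] yaw 128.4 shift [ -1.4 172.5 -11.9] rot [-0.  33.1 -0. ] q [ 1.07  0.03 -0.52  0.   -1.03 -0.4 ] q6tgt -0.54 t 19.5 F [0.3 0.2 0.1] op 0.0511
```

```bash
python3 -m handwheel '[[[-1,30,-12,0,33,0],[-1,60,-12,0,33,0],[-1,90,-12,0,33,0],[-1,105,-12,0,33,0],[-1,115,-12,0,33,0],[-1,120,-12,0,33,0],[-1,120,-12,0,33,0],[-1,120,-12,0,33,0]]]' 0.6;
python3 - <<'E'
from h import *
goto([0.378,0.275,0.014],np.radians(95.3))
s=capture("side");k=8
cv2.imwrite("pics/k.png",cv2.resize(s["img"][180:255,190:290],None,fx=k,fy=k))
E
```

```text
time: 20.17
position: [0.3779, 0.2757, 0.0667]
tool_rot: [-1.571, 0.0, 1.666]
wrist_force: [-0.0, 0.9, -0.3]
opening: 0.0515
at [0.3779 0.2757 0.0667] yaw 95.4 shift [-0.7 52.7 -0.1] rot [ 0.   0.1 -0. ] q [ 1.05  0.2  -0.65  0.   -0.72 -0.96] q6tgt -0.54 t 20.2 F [-0.   0.9 -0.3] op 0.0515
```

View pics/k.png

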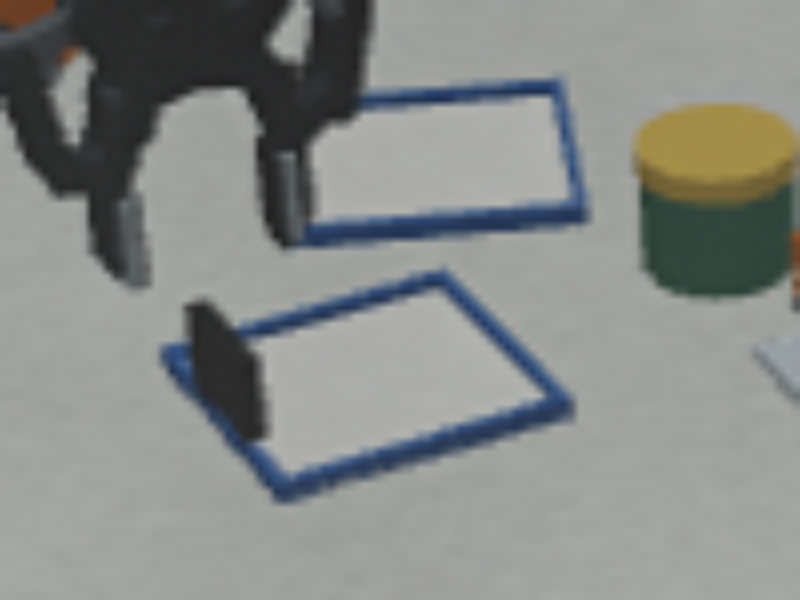

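```bash
python3 -m handwheel '[[[0,20,0,0,0,0],[0,36,0,0,0,0],[0,46,0,0,0,0],[0,51,0,0,0,0],[0,53,0,0,0,0],[0,53,0,0,0,0],[0,53,0,0,0,0],[0,53,0,0,0,0]]]'; python3 -m handwheel '[[[0,0,0,0,0,0],[0,0,0,0,0,0],[0,0,0,0,0,0],[0,0,0,0,0,0],[0,0,0,0,0,0],[0,0,0,0,0,0],[0,0,0,0,0,0],[0,0,0,0,0,0]]]' 0 100
python3 - <<'E'
from h import *
goto([0.378,0.275,0.014],np.radians(90))
# rail from top cam depth/edges
t=capture("top")
for r in silhouettes(t,"rail_mid")[:1]: print(r["conf"],r["location"],r["region"].sum())
D=t["depth"]; P=[]
for u in range(276,364,2):
    col=[(v,dep(t,(u,v),0)) for v in range(172,196) if D[v,u]>0]
    q=[p for v,p in col if p[2]>.185 and p[2]<.205]
    if q: P.append(np.mean(q,0))
P=np.array(P); print(len(P)); f=np.polyfit(P[:,1],P[:,0],1); print("rail x=",f,P[:,1].min(),P[:,1].max(),P[:,2].mean(), np.polyfit(P[:,1],P[:,2],1))
E
```

```text
time: 20.88
position: [0.3778, 0.2762, 0.0143]
tool_rot: [-1.572, -0.001, 1.663]
wrist_force: [0.3, -0.7, 0.1]
opening: 0.0511
time: 21.55
position: [0.3778, 0.2761, 0.0141]
tool_rot: [-1.572, -0.001, 1.663]
wrist_force: [-0.7, 0.3, 6.6]
opening: 0.008
at [0.3778 0.2761 0.0141] yaw 95.3 shift [-1.1  0.1 -0.1] rot [0.  5.3 0. ] q [ 1.05  0.29 -0.7   0.   -0.58 -0.96] q6tgt -0.63 t 21.6 F [-0.7  0.3  6.6] op 0.008
0.85 [320.2, 208.5] 8133
44
rail x= [-0.0375  0.6942] -0.1088814537501468 0.11529545550576192 0.19408789998449258 [-0.0012  0.1941]
```

```bash
cat >> h.py <<'E'
YAW=.036; ORG=np.array([.7496,.0076,0.])
def P2W(p): 
    c,s=np.cos(YAW),np.sin(YAW); return ORG+np.array([c*p[0]-s*p[1],s*p[0]+c*p[1],p[2]])
E
python3 - <<'E'
from h import *
t=capture("top"); g=cv2.cvtColor(t["img"],cv2.COLOR_BGR2GRAY).astype(np.float32)
ys=np.arange(-.15,.1501,.0005)
for x,z in((-.18,.053),(-.165,.053),(-.15,.053),(-.11,.109),(-.1,.109),(-.08,.109)):
    uv=np.array([proj(t,P2W((x,y,z))) for y in ys],np.float32)
    p=cv2.remap(g,uv[:,0][None],uv[:,1][None],cv2.INTER_CUBIC)[0]
    thr=90 if 0 else (np.quantile(p,.6)+p.min())/2
    i=np.where(np.diff(np.sign(p-thr))!=0)[0]
    print(x,z,np.round(ys[i]*1000,1))
# front-edge profile along x
xs=np.arange(-.26,0.03,.0005)
for y in(.06,-.06):
    uv=np.array([proj(t,P2W((x,y,.04))) for x in xs],np.float32)
    p=cv2.remap(g,uv[:,0][None],uv[:,1][None],cv2.INTER_CUBIC)[0]
    d=np.diff(cv2.GaussianBlur(p[None],(0,0),3)[0]); j=[k for k in range(2,len(d)-2) if abs(d[k])>.35 and abs(d[k])==abs(d[k-2:k+3]).max()]
    print(y,[(round(xs[k]*1000,1),round(float(d[k]),2)) for k in j])
E
```

```text
-0.18 0.053 [-147.  -114.  -107.    -8.    12.5  111.5  119. ]
-0.165 0.053 [-142.5 -113.5 -108.5   -7.5   11.5  112.5  118.   146. ]
-0.15 0.053 [-146.5 -114.  -107.    -8.5   12.5  112.   118.5]
-0.11 0.109 [-133.5 -129.  -114.5 -107.5   -8.5   12.5  112.   118.5  134.5  138.5]
-0.1 0.109 [-127.  -124.  -114.5 -108.    -8.5   12.5  112.   118.5]
-0.08 0.109 [-114.5 -107.    -8.    12.5  111.5  118.5]
0.06 [(np.float64(-234.5), 0.43), (np.float64(-201.0), -1.34), (np.float64(-185.0), 0.71), (np.float64(-129.5), -0.97), (np.float64(-112.0), 0.97), (np.float64(-74.0), 0.36), (np.float64(-36.5), -3.27), (np.float64(-29.5), 1.48), (np.float64(-23.0), 1.86), (np.float64(-11.0), -3.29), (np.float64(-6.0), 2.7)]
-0.06 [(np.float64(-238.5), -0.35), (np.float64(-200.5), -1.22), (np.float64(-185.0), 0.91), (np.float64(-130.0), -0.86), (np.float64(-114.0), 0.92), (np.float64(-72.5), 0.43), (np.float64(-36.5), -3.17), (np.float64(-30.5), 1.53), (np.float64(-22.5), 1.7), (np.float64(-11.5), -2.74), (np.float64(-5.5), 2.42)]
```

```bash
sed -i 's/ORG=np.array(\[.7496,.0076,0.\])/ORG=np.array([.7496,.0096,0.])/' h.py; python3 -m handwheel '[[[0,-5,0,0,0,0],[0,-15,0,0,0,0],[0,-28,0,0,0,0],[0,-42,0,0,0,0],[0,-56,0,0,0,0],[0,-66,0,0,0,0],[0,-70,0,0,0,0],[0,-70,0,0,0,0]]]'
python3 - <<'E'
from h import *
print("home handle",P2W((-.195,.06,0)),P2W((-.195,-.06,0)),P2W((-.13,.06,0)),P2W((-.13,-.06,0)))
w=P2W((-.325,.061,0)); goto([w[0],w[1],.062],np.pi/2+YAW)
s=capture("side");k=5
cv2.imwrite("pics/l.png",cv2.resize(s["img"][150:260,180:310],None,fx=k,fy=k))
t=capture("top"); print([np.round(o[:5],4) for o in trays(t,zs=.078,thr=50)])
E
```

```text
time: 22.37
position: [0.3776, 0.276, 0.0843]
tool_rot: [-1.572, -0.001, 1.662]
wrist_force: [0.4, 0.7, -3.6]
opening: 0.0083
home handle [0.5526 0.0625 0.    ] [ 0.5569 -0.0574  0.    ] [0.6175 0.0649 0.    ] [ 0.6218 -0.055   0.    ]
at [0.3776 0.276  0.0843] yaw 95.2 shift [-220.3   22.   -25. ] rot [0.  3.2 0.1] q [ 1.05  0.17 -0.63 -0.   -0.77 -0.96] q6tgt -0.1 t 22.4 F [ 0.4  0.7 -3.6] op 0.0083
[array([ 0.5152, -0.4039, -2.8544,  0.107 ,  0.109 ]), array([  0.5052,   0.412 , -15.7207,   0.1045,   0.1091]), array([ 0.4233, -0.2586, 12.8986,  0.1086,  0.1044]), array([0.428 , 0.2791, 5.3111, 0.1138, 0.1087])]
```

View pics/l.png

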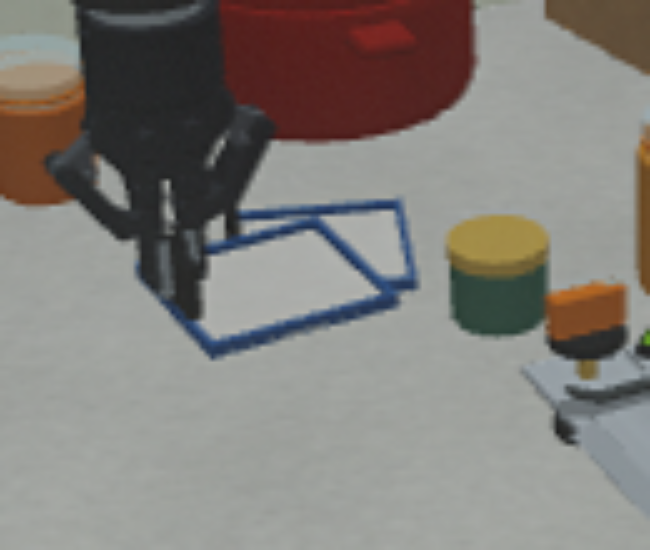

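```bash
python3 -m handwheel '[[[-30,0,-3,0,1,0],[-65,0,-8,0,2,0],[-100,0,-12,0,3,0],[-135,0,-16,0,3,0],[-170,5,-20,0,3,0],[-200,12,-23,0,3,0],[-215,18,-25,0,3,0],[-220,20,-25,0,3,0]]]'
python3 - <<'E'
from h import *
w=P2W((-.325,.061,0)); goto([w[0],w[1],.058],np.pi/2+YAW)
t=capture("top"); print([np.round(o[:5],4) for o in trays(t,zs=.056,thr=50)])
w=P2W((-.2725,.06,0)); print("expected centre",w)
s=capture("side");k=5
cv2.imwrite("pics/m.png",cv2.resize(s["img"][180:300,240:400],None,fx=k,fy=k))
E
```

```text
time: 23.13
position: [0.4213, 0.0561, 0.0618]
tool_rot: [-1.568, 0.002, 1.607]
wrist_force: [-0.3, -0.3, -1.6]
opening: 0.0083
at [0.4213 0.0561 0.0618] yaw 92.1 shift [ 2.7  3.8 -1.5] rot [-0.2  0.  -0.1] q [ 0.6   0.15 -0.74 -0.   -0.69 -0.56] q6tgt -0.1 t 23.1 F [-0.3 -0.3 -1.6] op 0.0083
[array([ 0.5163, -0.4097, -2.8543,  0.1085,  0.1106]), array([  0.5061,   0.4176, -15.7445,   0.106 ,   0.1103]), array([0.4732, 0.0571, 2.0191, 0.1114, 0.1078]), array([ 0.4231, -0.2623, 12.8987,  0.1101,  0.1058])]
expected centre [0.4751 0.0598 0.    ]
```

View pics/m.png

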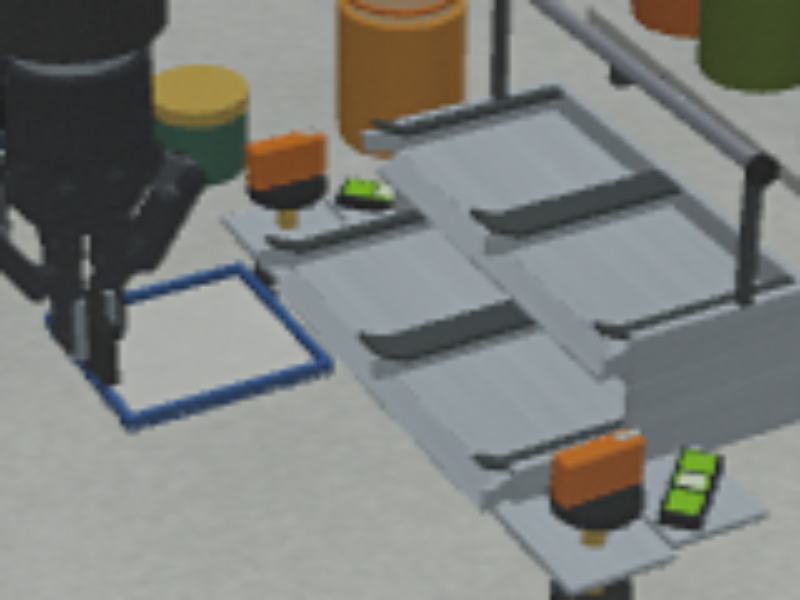

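```bash
python3 -m handwheel '[[[3,5,0,0,0,0],[3,5,-5,0,0,0],[3,5,-15,0,0,0],[3,5,-28,0,0,0],[3,5,-40,0,0,0],[3,5,-50,0,0,0],[3,5,-58,0,0,0],[3,5,-62,0,0,0]]]'
python3 - <<'E'
from h import *
w=P2W((-.195,.061,0)); goto([w[0],w[1],.056],np.pi/2+YAW)
t=capture("top"); print([np.round(o[:5],4) for o in trays(t,zs=.051,thr=50)])
s=capture("side");k=5
cv2.imwrite("pics/n.png",cv2.resize(s["img"][180:300,240:400],None,fx=k,fy=k))
E
```

```text
time: 23.9
position: [0.4835, 0.0634, 0.0575]
tool_rot: [-1.566, 0.003, 1.61]
wrist_force: [-3.9, -5.4, -2.8]
opening: 0.0082
at [0.4835 0.0634 0.0575] yaw 92.3 shift [ -2.6   1.2 -69. ] rot [-0.3  0.2 -0.2] q [ 0.53  0.25 -0.61  0.   -0.72 -0.5 ] q6tgt -0.08 t 23.9 F [-3.9 -5.4 -2.8] op 0.0082
[array([ 0.5165, -0.411 , -2.8543,  0.1088,  0.1108]), array([  0.5062,   0.4189, -15.7206,   0.1063,   0.111 ]), array([ 0.423 , -0.2632, 12.9549,  0.1105,  0.1061])]
```

View pics/n.png

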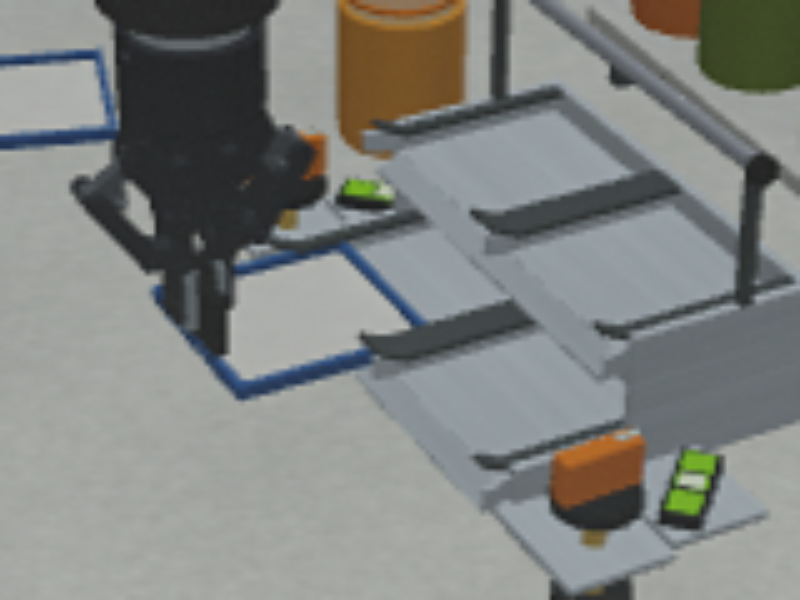

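```bash
python3 -m handwheel '[[[-2,1,-5,0,0,0],[-2,1,-15,0,0,0],[-2,1,-26,0,0,0],[-2,1,-37,0,0,0],[-2,1,-48,0,0,0],[-2,1,-58,0,0,0],[-2,1,-64,0,0,0],[-2,1,-66,0,0,0]]]'
python3 - <<'E'
from h import *
w=P2W((-.195,.061,0)); goto([w[0],w[1],.056],np.pi/2+YAW)
E
```

```text
time: 24.67
position: [0.5519, 0.0652, 0.0574]
tool_rot: [-1.572, -0.0, 1.61]
wrist_force: [-0.2, -0.1, -2.3]
opening: 0.008
at [0.5519 0.0652 0.0574] yaw 92.2 shift [-1.7  1.4 -0.5] rot [0.  0.2 0. ] q [ 0.47  0.34 -0.47  0.   -0.76 -0.43] q6tgt -0.08 t 24.7 F [-0.2 -0.1 -2.3] op 0.008
```

```bash
python3 -m handwheel '[[[0,1,-1,0,0,0],[0,1,-2,0,0,0],[0,1,-3,0,0,0],[0,1,-4,0,0,0],[0,1,-4,0,0,0],[0,1,-4,0,0,0],[0,1,-4,0,0,0],[0,1,-4,0,0,0]]]'
python3 - <<'E'
from h import *
w=P2W((-.195,.061,0)); goto([w[0],w[1],.056],np.pi/2+YAW)
s=capture("side");k=5
cv2.imwrite("pics/o.png",cv2.resize(s["img"][180:300,240:400],None,fx=k,fy=k))
E
```

```text
time: 25.33
position: [0.5539, 0.0651, 0.0565]
tool_rot: [-1.57, -0.0, 1.61]
wrist_force: [-3.5, 1.4, -0.9]
opening: 0.0081
at [0.5539 0.0651 0.0565] yaw 92.3 shift [-1.5  0.5  1.4] rot [-0.   0.2  0. ] q [ 0.47  0.35 -0.46 -0.   -0.76 -0.43] q6tgt -0.08 t 25.3 F [-3.5  1.4 -0.9] op 0.0081
```

View pics/o.png

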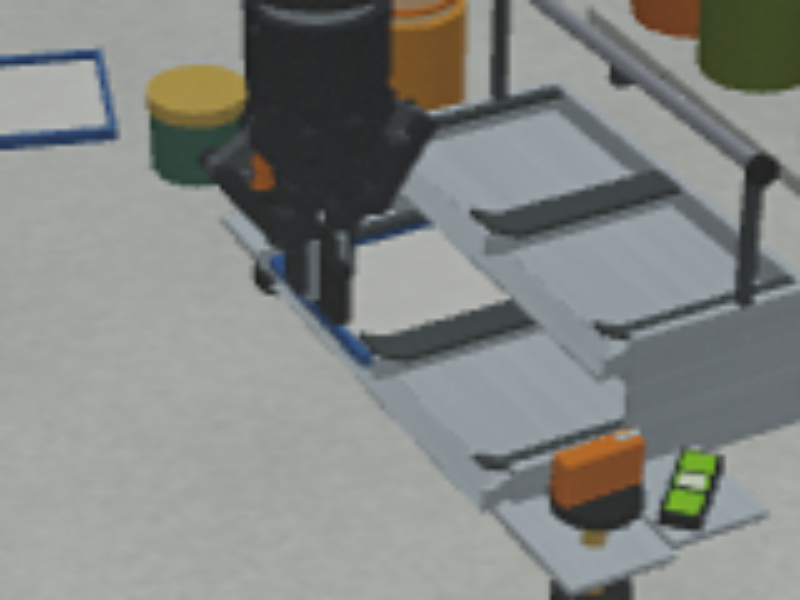

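```bash
python3 -m handwheel '[[[0,0,-1,0,0,0],[0,0,-2,0,0,0],[0,0,-3,0,0,0],[0,0,-4,0,0,0],[0,0,-5,0,0,0],[0,0,-5,0,0,0],[0,0,-5,0,0,0],[0,0,-5,0,0,0]]]'
python3 - <<'E'
from h import *
w=P2W((-.195,.061,0)); goto([w[0],w[1],.056],np.pi/2+YAW)
E
```

```text
time: 26.05
position: [0.5541, 0.0643, 0.0551]
tool_rot: [-1.562, 0.001, 1.609]
wrist_force: [-18.8, 5.0, 4.8]
opening: 0.0083
at [0.5541 0.0643 0.0551] yaw 92.2 shift [-0.7 -0.9  1.6] rot [-0.5  0.1 -0.1] q [ 0.46  0.35 -0.46 -0.   -0.77 -0.42] q6tgt -0.08 t 26.1 F [-18.8   5.    4.8] op 0.0083
```

```bash
python3 -m handwheel '[[[0,0,5,0,0,0],[0,0,5,0,0,0],[0,0,5,0,0,0],[0,0,5,0,0,0],[0,-15,5,0,0,0],[0,-45,5,0,0,0],[0,-80,5,0,0,0],[0,-100,5,0,0,0]]]' 0.5
python3 - <<'E'
from h import *
t=capture("top"); print([np.round(o[:5],4) for o in trays(t,zs=.008,thr=50)])
levels(t)
h=cv2.resize(t["img"][165:250,245:395],None,fx=5,fy=5); cv2.imwrite("pics/p.png",h)
goto([.371,-.282,.1],np.radians(102.9))
E
```

```text
time: 26.72
position: [0.5563, 0.0653, 0.1602]
tool_rot: [-1.575, -0.001, 1.611]
wrist_force: [1.3, 0.7, 0.6]
opening: 0.043
[array([ 0.5185, -0.4222, -2.8544,  0.1117,  0.1137]), array([  0.5088,   0.4327, -15.7446,   0.1028,   0.1139]), array([ 0.4225, -0.2704, 12.8986,  0.1134,  0.109 ])]
L [-14.    4.   17.7  23.6] edges off 6.026461169789803 blue off 4.121309137513249
R [-25.3  -7.4   7.   25.2] edges off -0.16069178186350852 blue off -0.2624605799879384
at [0.5581 0.0658 0.1636] yaw 92.3 shift [-340.1   61.1  201.6] rot [  0.5 -10.6   0.1] q [ 0.47  0.22 -0.34  0.   -0.99 -0.43] q6tgt 0.88 t 26.8 F [ 2.6 -0.2  3.9] op 0.0424
```

View pics/p.png

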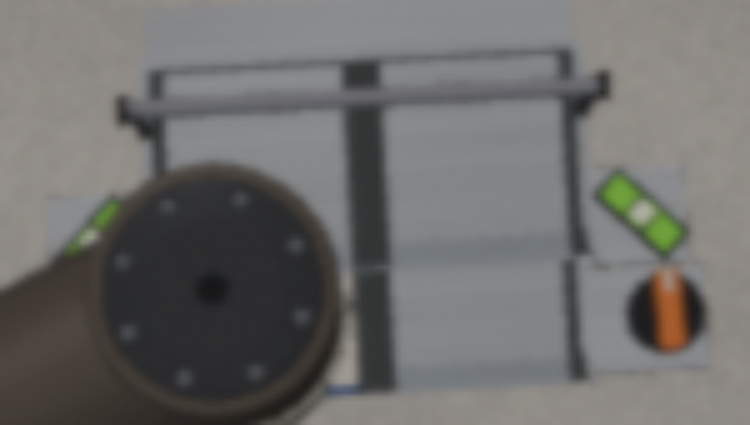

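```bash
python3 -m handwheel '[[[-340,0,202,0,-10,0],[-340,0,202,0,-10,0],[-340,10,202,0,-10,0],[-340,20,202,0,-10,0],[-340,30,202,0,-10,0],[-340,40,202,0,-10,0],[-340,50,202,0,-10,0],[-340,60,202,0,-10,0]]]' 0.6
python3 - <<'E'
from h import *
t=capture("top"); print([np.round(o[:5],4) for o in trays(t,zs=.008,thr=50)])
levels(t)
goto([.3713,-.2821,.014],np.radians(102.9))
cv2.imwrite("pics/q.png",t["img"])
E
```

```text
time: 27.43
position: [0.3975, -0.2262, 0.1192]
tool_rot: [-1.574, 0.002, 1.785]
wrist_force: [0.8, -0.3, -0.5]
opening: 0.0509
[array([ 0.5185, -0.4222, -2.8544,  0.1117,  0.1137]), array([  0.508 ,   0.4297, -15.7207,   0.1091,   0.1139]), array([ 0.4704, -0.2634, -1.0178,  0.1106,  0.0378])]
L [-25.3  -7.    7.7  25.5] edges off 0.22302755517012596 blue off 0.1588610400794011
R [-25.4  -7.4   6.9  25.2] edges off -0.142336266837908 blue off -0.2436334398410916
at [ 0.3923 -0.2293  0.116 ] yaw 102.1 shift [-47.3 102.   31.3] rot [-0.1 -0.8  0.1] q [-0.09  0.11 -0.62 -0.   -0.85  0.3 ] q6tgt 0.87 t 27.5 F [-5.  -4.  -2.5] op 0.0514
```

View pics/q.png

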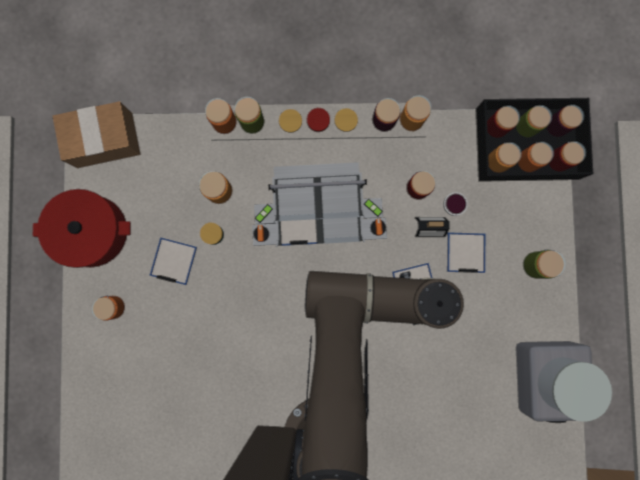

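```bash
python3 -m handwheel '[[[-20,10,13,0,-1,0],[-40,25,27,0,-1,0],[-47,40,31,0,-1,0],[-47,50,31,0,-1,0],[-47,50,31,0,-1,0],[-47,50,31,0,-1,0],[-47,50,31,0,-1,0],[-47,50,31,0,-1,0]]]' 0.6
python3 - <<'E'
from h import *
s=capture("side");print([np.round(o[:5],4) for o in trays(s,zs=.008,thr=130)])
goto([.3713,-.2821,.014],np.radians(102.9))
k=5
cv2.imwrite("pics/r.png",cv2.resize(s["img"][270:390,250:410],None,fx=k,fy=k))
E
```

```text
time: 28.15
position: [0.3781, -0.2768, 0.0691]
tool_rot: [-1.572, 0.001, 1.803]
wrist_force: [-0.2, -0.7, -0.8]
opening: 0.0512
[array([  0.5106,   0.4238, -15.6343,   0.1199,   0.1113]), array([ 0.4245, -0.2749, 12.9568,  0.117 ,  0.1131]), array([ 0.5196, -0.4271, -2.7209,  0.1138,  0.1157])]
at [ 0.378  -0.2767  0.0691] yaw 103.3 shift [-3.6 55.1  7.9] rot [ 0.1  0.4 -0. ] q [-0.21  0.2  -0.65  0.   -0.73  0.44] q6tgt 0.87 t 28.2 F [-0.2  0.1 -1.1] op 0.0514
```

View pics/r.png

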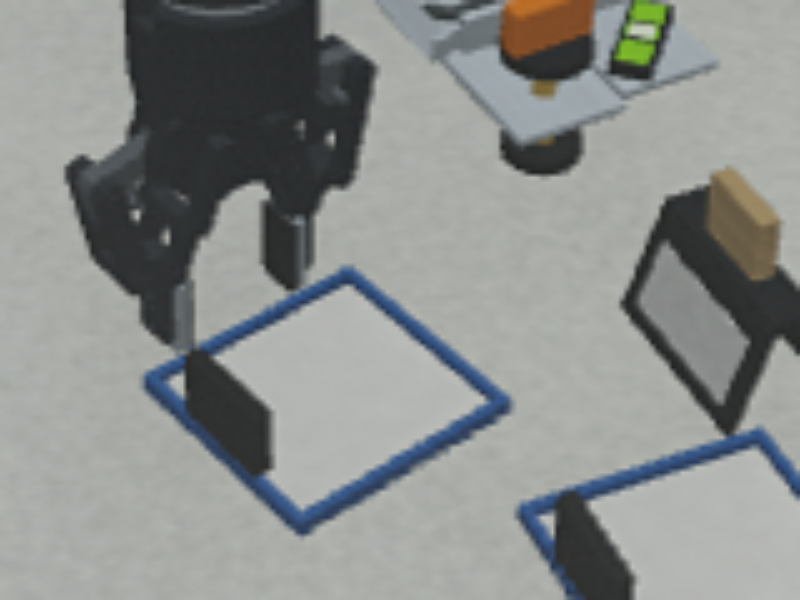

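```bash
python3 -m handwheel '[[[-4,5,8,0,0,0],[-4,20,8,0,0,0],[-4,36,8,0,0,0],[-4,46,8,0,0,0],[-4,52,8,0,0,0],[-4,55,8,0,0,0],[-4,55,8,0,0,0],[-4,55,8,0,0,0]]]'; python3 -m handwheel '[[[0,0,0,0,0,0],[0,0,0,0,0,0],[0,0,0,0,0,0],[0,0,0,0,0,0],[0,0,0,0,0,0],[0,0,0,0,0,0],[0,0,0,0,0,0],[0,0,0,0,0,0]]]' 0 100; python3 -m handwheel '[[[0,-5,0,0,0,0],[0,-15,0,0,0,0],[0,-28,0,0,0,0],[0,-42,0,0,0,0],[0,-56,0,0,0,0],[0,-66,0,0,0,0],[0,-70,0,0,0,0],[0,-70,0,0,0,0]]]'
python3 - <<'E'
from h import *
w=P2W((-.325,-.059,0)); goto([w[0],w[1],.062],np.pi/2+YAW)
E
```

```text
time: 28.87
position: [0.3705, -0.2827, 0.0136]
tool_rot: [-1.571, 0.0, 1.802]
wrist_force: [-0.4, -0.1, -0.4]
opening: 0.0514
time: 29.53
position: [0.3708, -0.2827, 0.014]
tool_rot: [-1.572, 0.001, 1.803]
wrist_force: [-0.3, 0.8, 5.2]
opening: 0.0082
time: 30.2
position: [0.3707, -0.2827, 0.0842]
tool_rot: [-1.572, 0.001, 1.802]
wrist_force: [-0.3, 0.6, -2.0]
opening: 0.0082
at [ 0.3707 -0.2827  0.0842] yaw 103.3 shift [ 202.8   22.2 -105.5] rot [ 0.1 11.2 -0. ] q [-0.23  0.17 -0.63 -0.   -0.76  0.46] q6tgt 0.18 t 30.2 F [-0.3  0.6 -2. ] op 0.0082
```

```bash
python3 -m handwheel '[[[30,0,-15,0,2,0],[60,0,-30,0,5,0],[95,0,-50,0,8,0],[130,0,-68,0,11,0],[160,5,-83,0,11,0],[185,12,-96,0,11,0],[199,18,-104,0,11,0],[203,22,-105,0,11,0]]]';  python3 -m handwheel '[[[0,0,0,0,0,0],[0,0,0,0,0,0],[0,0,0,0,0,0],[0,0,0,0,0,0],[0,0,0,0,0,0],[0,0,0,0,0,0],[0,0,0,0,0,0],[0,0,0,0,0,0]]]'
python3 - <<'E'
from h import *
w=P2W((-.325,-.059,0)); goto([w[0],w[1],.056],np.pi/2+YAW)
t=capture("top"); print([np.round(o[:5],4) for o in trays(t,zs=.056,thr=50)])
w=P2W((-.2725,-.06,0)); print("expected centre",w)
E
```

```text
time: 30.87
position: [0.4264, -0.0588, 0.0604]
tool_rot: [-1.57, 0.0, 1.613]
wrist_force: [-0.4, 0.3, -1.8]
opening: 0.0085
time: 31.53
position: [0.4259, -0.0612, 0.0614]
tool_rot: [-1.571, -0.0, 1.61]
wrist_force: [-0.4, 0.4, -1.9]
opening: 0.008
at [ 0.4259 -0.0612  0.0614] yaw 92.2 shift [ 0.1  5.4 -1. ] rot [0.  0.2 0. ] q [ 0.32  0.15 -0.73  0.   -0.69 -0.28] q6tgt 0.18 t 31.5 F [-0.4  0.4 -1.9] op 0.008
[array([ 0.5163, -0.4097, -2.8543,  0.1085,  0.1105]), array([  0.5061,   0.4176, -15.7278,   0.106 ,   0.1103]), array([ 0.4994, -0.0587,  3.382 ,  0.0699,  0.1077])]
expected centre [ 0.4794 -0.0602  0.    ]
```

```bash
python3 -m handwheel '[[[-1,5,0,0,0,0],[-1,5,-5,0,0,0],[-1,5,-15,0,0,0],[-1,5,-28,0,0,0],[-1,5,-40,0,0,0],[-1,5,-50,0,0,0],[-1,5,-58,0,0,0],[-1,5,-62,0,0,0]]]'
python3 - <<'E'
from h import *
w=P2W((-.195,-.061,0)); goto([w[0],w[1],.056],np.pi/2+YAW)
s=capture("side");k=5
cv2.imwrite("pics/s.png",cv2.resize(s["img"][180:300,240:400],None,fx=k,fy=k))
E
```

```text
time: 32.25
position: [0.4894, -0.0594, 0.0561]
tool_rot: [-1.571, 0.0, 1.61]
wrist_force: [0.7, -0.6, -3.1]
opening: 0.0082
at [ 0.4894 -0.0594  0.0561] yaw 92.3 shift [ -1.7   0.1 -67.5] rot [ 0.   0.2 -0. ] q [ 0.28  0.26 -0.61  0.   -0.71 -0.24] q6tgt 0.14 t 32.2 F [ 0.7 -0.6 -3.1] op 0.0082
```

View pics/s.png

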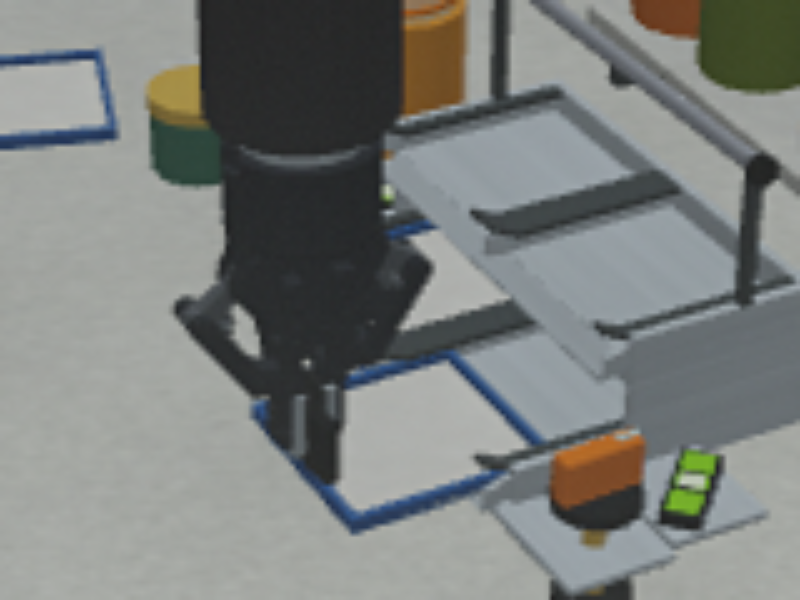

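```bash
python3 -m handwheel '[[[-1,0,-5,0,0,0],[-1,0,-15,0,0,0],[-1,0,-26,0,0,0],[-1,0,-37,0,0,0],[-1,0,-48,0,0,0],[-1,0,-58,0,0,0],[-1,0,-64,0,0,0],[-1,0,-67,0,0,0]]]';python3 -m handwheel '[[[0,0,-1,0,0,0],[0,0,-2,0,0,0],[0,0,-3,0,0,0],[0,0,-4,0,0,0],[0,0,-5,0,0,0],[0,0,-6,0,0,0],[0,0,-6,0,0,0],[0,0,-6,0,0,0]]]'
python3 - <<'E'
from h import *
w=P2W((-.195,-.061,0)); goto([w[0],w[1],.056],np.pi/2+YAW)
E
```

```text
time: 32.97
position: [0.556, -0.0578, 0.056]
tool_rot: [-1.571, 0.0, 1.61]
wrist_force: [-1.0, -0.5, -1.8]
opening: 0.0083
time: 33.63
position: [0.5585, -0.0578, 0.0558]
tool_rot: [-1.567, -0.0, 1.609]
wrist_force: [-6.9, 0.9, 1.1]
opening: 0.0082
at [ 0.5585 -0.0578  0.0558] yaw 92.2 shift [-0.5 -0.2  1.6] rot [-0.2  0.2  0. ] q [ 0.24  0.35 -0.45 -0.   -0.77 -0.21] q6tgt 0.14 t 33.6 F [-6.9  0.9  1.1] op 0.0082
```

```bash
python3 -m handwheel '[[[0,0,-1,0,0,0],[0,0,-2,0,0,0],[0,0,-3,0,0,0],[0,0,-4,0,0,0],[0,0,-4,0,0,0],[0,0,-4,0,0,0],[0,0,-4,0,0,0],[0,0,-4,0,0,0]]]';python3 -m handwheel '[[[0,0,7,0,0,0],[0,0,7,0,0,0],[0,0,7,0,0,0],[0,0,7,0,0,0],[0,-15,7,0,0,0],[0,-45,7,0,0,0],[0,-80,7,0,0,0],[0,-110,7,0,0,0]]]' 0.5
python3 - <<'E'
from h import *
goto([.4665,-.4196,.1],np.radians(87.15))
E
```

```text
time: 34.3
position: [0.5586, -0.0581, 0.055]
tool_rot: [-1.56, 0.0, 1.608]
wrist_force: [-18.1, 3.4, 7.0]
opening: 0.0085
time: 34.97
position: [0.5586, -0.0578, 0.1683]
tool_rot: [-1.572, 0.0, 1.61]
wrist_force: [1.7, -0.3, -0.5]
opening: 0.0427
at [ 0.5586 -0.0578  0.1683] yaw 92.3 shift [-357.8   68.3  106.5] rot [ 0.1  5.1 -0. ] q [ 0.25  0.22 -0.33  0.   -1.02 -0.21] q6tgt 0.68 t 35.0 F [ 1.7 -0.3 -0.5] op 0.0427
```

```bash
python3 -m handwheel '[[[-358,0,107,0,5,0],[-358,0,107,0,5,0],[-358,0,107,0,5,0],[-358,0,107,0,5,0],[-358,0,107,0,5,0],[-358,0,107,0,5,0],[-358,10,107,0,5,0],[-358,30,107,0,5,0]]]' 0.6
python3 -m handwheel '[[[0,0,0,0,0,0],[0,0,0,0,0,0],[0,0,0,0,0,0],[0,0,0,0,0,0],[0,0,0,0,0,0],[0,0,0,0,0,0],[0,0,0,0,0,0],[0,0,0,0,0,0]]]'
python3 - <<'E'
from h import *
t=capture("top"); print([np.round(o[:5],4) for o in trays(t,zs=.008,thr=50)])
levels(t)
s=capture("side");print([np.round(o[:5],4) for o in trays(s,zs=.008,thr=130)])
goto([.4661,-.4194,.014],np.radians(87.15))
cv2.imwrite("pics/t1.png",t["img"]);cv2.imwrite("pics/t2.png",s["img"])
E
```

```text
time: 35.63
position: [0.4766, -0.3816, 0.1524]
tool_rot: [-1.575, 0.002, 1.523]
wrist_force: [1.9, 0.6, 0.7]
opening: 0.0512
time: 36.3
position: [0.4761, -0.3779, 0.1504]
tool_rot: [-1.571, 0.0, 1.524]
wrist_force: [-0.7, 0.7, -0.0]
opening: 0.0516
[array([  0.508 ,   0.4297, -15.7207,   0.1091,   0.1136])]
L [-25.3  -7.1   7.7  25.5] edges off 0.22197823305320874 blue off 0.1393990521598185
R [-25.3  -7.4   7.   25.2] edges off -0.11092454289148224 blue off -0.2560836827871706
[array([  0.5105,   0.4238, -15.4532,   0.1196,   0.1114]), array([0.5856, 0.0559, 1.795 , 0.0205, 0.2418]), array([ 0.5196, -0.4271, -2.7209,  0.1138,  0.1157])]
at [ 0.4759 -0.3781  0.1502] yaw 87.3 shift [-41.7 136.2   7.8] rot [ 0.   0.1 -0. ] q [-0.35  0.31 -0.25 -0.   -1.01  0.3 ] q6tgt 0.68 t 36.4 F [-0.8 -0.4  0. ] op 0.0509
```

View pics/t1.png

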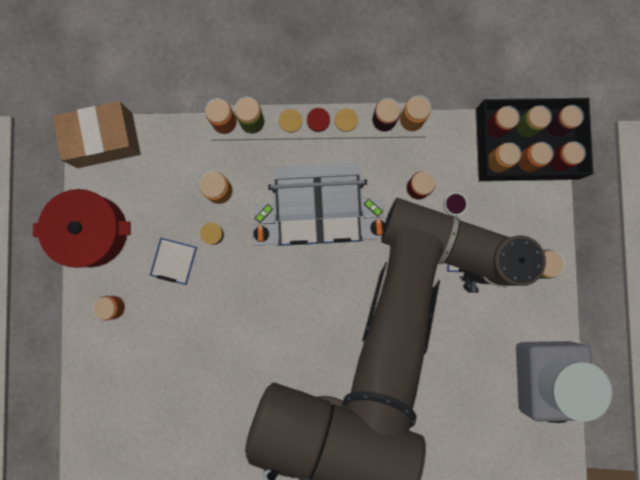

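View pics/t2.png

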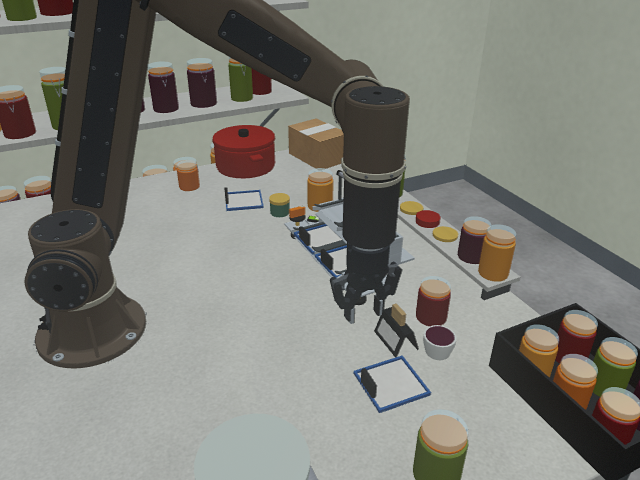

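```bash
python3 -m handwheel '[[[-30,15,8,0,0,0],[-42,50,8,0,0,0],[-42,85,8,0,0,0],[-42,112,8,0,0,0],[-42,128,8,0,0,0],[-42,136,8,0,0,0],[-42,136,8,0,0,0],[-42,136,8,0,0,0]]]'
python3 - <<'E'
from h import *
goto([.4661,-.4194,.014],np.radians(87.15))
E
```

```text
time: 37.07
position: [0.466, -0.4203, 0.0145]
tool_rot: [-1.571, 0.0, 1.523]
wrist_force: [-0.3, 0.1, 0.6]
opening: 0.0511
at [ 0.466  -0.4203  0.0145] yaw 87.3 shift [ 0.9  0.5 -0.1] rot [ 0.   0.1 -0. ] q [-0.42  0.49 -0.34  0.   -0.74  0.38] q6tgt 0.68 t 37.1 F [-0.3  0.1  0.6] op 0.0511
```

```bash
python3 -m handwheel '[[[0,0,0,0,0,0],[0,0,0,0,0,0],[0,0,0,0,0,0],[0,0,0,0,0,0],[0,0,0,0,0,0],[0,0,0,0,0,0],[0,0,0,0,0,0],[0,0,0,0,0,0]]]' 0 100; python3 -m handwheel '[[[0,-8,0,0,0,0],[0,-25,0,0,0,0],[0,-48,0,0,0,0],[0,-75,0,0,0,0],[0,-100,0,0,0,0],[0,-120,0,0,0,0],[0,-130,0,0,0,0],[0,-135,0,0,0,0]]]'
python3 - <<'E'
from h import *
w=P2W((-.265,-.06,0)); goto([w[0],w[1],.145],np.pi/2+YAW)
s=capture("side");k=4
cv2.imwrite("pics/u.png",cv2.resize(s["img"][230:400,300:480],None,fx=k*.8,fy=k*.8))
E
```

```text
time: 37.73
position: [0.4668, -0.4205, 0.0157]
tool_rot: [-1.573, 0.001, 1.523]
wrist_force: [-0.2, 1.1, 6.9]
opening: 0.0083
time: 38.4
position: [0.466, -0.4202, 0.151]
tool_rot: [-1.573, 0.001, 1.523]
wrist_force: [-0.3, -0.7, -2.0]
opening: 0.0084
at [ 0.466  -0.4202  0.151 ] yaw 87.2 shift [360.9   5.7  -3.6] rot [ 0.1 -4.8 -0.1] q [-0.42  0.34 -0.21 -0.   -1.02  0.38] q6tgt 0.16 t 38.4 F [-0.3 -0.7 -2. ] op 0.0084
```

View pics/u.png

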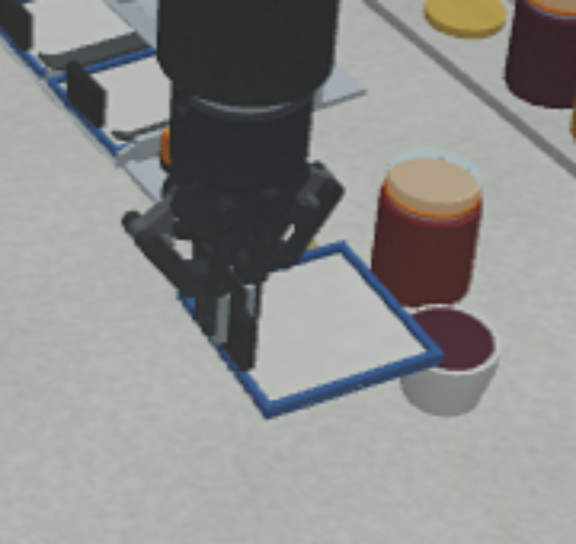

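```bash
python3 -m handwheel '[[[20,0,0,0,-1,0],[55,0,0,0,-3,0],[95,0,0,0,-5,0],[135,0,0,0,-5,0],[175,0,0,0,-5,0],[215,0,-3,0,-5,0],[255,0,-4,0,-5,0],[290,0,-4,0,-5,0]]]'; python3 -m handwheel '[[[25,0,0,0,0,0],[45,0,0,0,0,0],[60,0,0,0,0,0],[68,0,0,0,0,0],[71,0,0,0,0,0],[71,0,0,0,0,0],[71,0,0,0,0,0],[71,0,0,0,0,0]]]'
python3 - <<'E'
from h import *
w=P2W((-.265,-.06,0)); goto([w[0],w[1],.115],np.pi/2+YAW)
t=capture("top"); z=observe()["position"][2]; print([np.round(o[:5],4) for o in trays(t,zs=z-.0157+.008,thr=50)])
w=P2W((-.2125,-.06,0)); print("expected centre",w)
cv2.imwrite("pics/v.png",cv2.resize(t["img"][160:300,230:420],None,fx=4,fy=4))
E
```

```text
time: 39.12
position: [0.4824, -0.1284, 0.1477]
tool_rot: [-1.568, -0.0, 1.61]
wrist_force: [1.1, -0.7, -1.9]
opening: 0.0085
time: 39.78
position: [0.4805, -0.0604, 0.1487]
tool_rot: [-1.57, 0.0, 1.609]
wrist_force: [-0.2, -1.0, -1.7]
opening: 0.0084
at [ 0.4805 -0.0604  0.1487] yaw 92.2 shift [ 0.2 33.7 -6.4] rot [-0.   0.1 -0. ] q [ 0.28  0.12 -0.51  0.   -0.94 -0.24] q6tgt 0.16 t 39.8 F [-0.2 -1.  -1.7] op 0.0084
[array([ 0.5648, -0.0565,  4.3834,  0.0516,  0.1115]), array([  0.5028,   0.3961, -15.7446,   0.1004,   0.1045])]
expected centre [ 0.5394 -0.058   0.    ]
```

View pics/v.png

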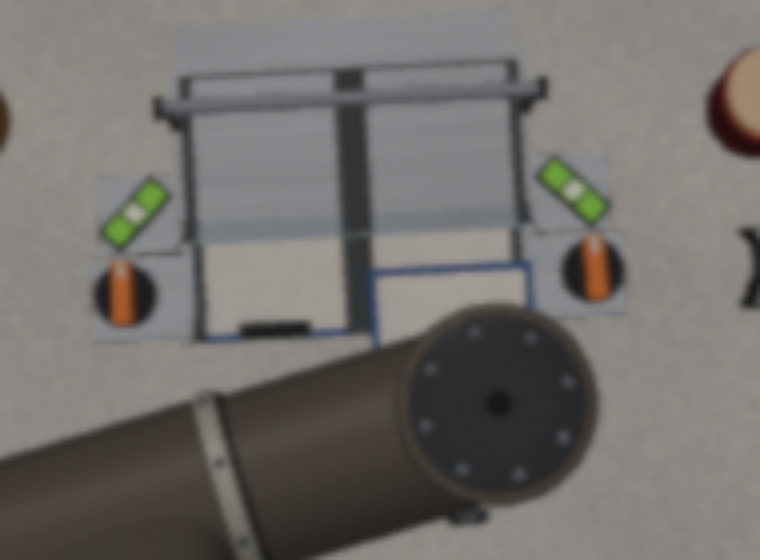

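```bash
python3 -m handwheel '[[[0,12,0,0,0,0],[0,25,0,0,0,0],[0,32,0,0,0,0],[0,34,0,0,0,0],[0,34,0,0,0,0],[0,34,0,0,0,0],[0,34,0,0,0,0],[0,34,0,0,0,0]]]'
python3 -m handwheel '[[[0,0,-5,0,0,0],[0,0,-12,0,0,0],[0,0,-20,0,0,0],[0,0,-28,0,0,0],[0,0,-36,0,0,0],[0,0,-44,0,0,0],[0,0,-51,0,0,0],[0,0,-56,0,0,0]]]'
python3 - <<'E'
from h import *
w=P2W((-.13,-.06,0)); goto([w[0],w[1],.115],np.pi/2+YAW)
s=capture("side");k=5
cv2.imwrite("pics/w.png",cv2.resize(s["img"][170:290,260:420],None,fx=k,fy=k))
E
```

```text
time: 40.5
position: [0.4811, -0.0596, 0.1156]
tool_rot: [-1.572, -0.0, 1.61]
wrist_force: [-0.0, -0.1, -2.8]
opening: 0.0084
time: 41.17
position: [0.5377, -0.0574, 0.1148]
tool_rot: [-1.571, 0.0, 1.61]
wrist_force: [0.0, 0.4, -3.4]
opening: 0.0082
at [ 0.5377 -0.0574  0.1148] yaw 92.3 shift [ -0.9  -0.2 -84.2] rot [-0.   0.2 -0. ] q [ 0.26  0.25 -0.44  0.   -0.88 -0.22] q6tgt 0.12 t 41.2 F [ 0.   0.4 -3.4] op 0.0082
```

View pics/w.png

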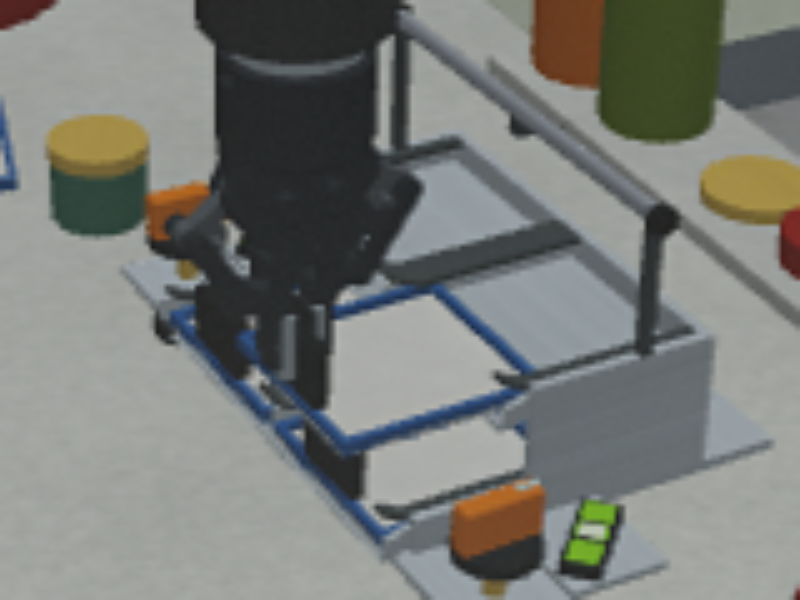

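```bash
python3 -m handwheel '[[[-1,0,-5,0,0,0],[-1,0,-15,0,0,0],[-1,0,-28,0,0,0],[-1,0,-42,0,0,0],[-1,0,-55,0,0,0],[-1,0,-66,0,0,0],[-1,0,-75,0,0,0],[-1,0,-80,0,0,0]]]'
python3 -m handwheel '[[[0,0,-1,0,0,0],[0,0,-2,0,0,0],[0,0,-4,0,0,0],[0,0,-6,0,0,0],[0,0,-7,0,0,0],[0,0,-8,0,0,0],[0,0,-8,0,0,0],[0,0,-8,0,0,0]]]'
python3 - <<'E'
from h import *
w=P2W((-.13,-.06,0)); goto([w[0],w[1],.115],np.pi/2+YAW)
s=capture("side");k=5
cv2.imwrite("pics/x.png",cv2.resize(s["img"][170:290,260:420],None,fx=k,fy=k))
E
```

```text
time: 41.88
position: [0.6178, -0.0553, 0.1148]
tool_rot: [-1.571, 0.0, 1.61]
wrist_force: [0.5, 0.6, -1.9]
opening: 0.0083
time: 42.55
position: [0.6234, -0.055, 0.1149]
tool_rot: [-1.569, -0.0, 1.61]
wrist_force: [-4.8, 0.4, -0.2]
opening: 0.0085
at [ 0.6234 -0.055   0.1149] yaw 92.2 shift [-0.  -0.1  1.5] rot [-0.1  0.2  0. ] q [ 0.22  0.37 -0.25 -0.   -0.95 -0.18] q6tgt 0.12 t 42.5 F [-4.8  0.4 -0.2] op 0.0085
```

View pics/x.png

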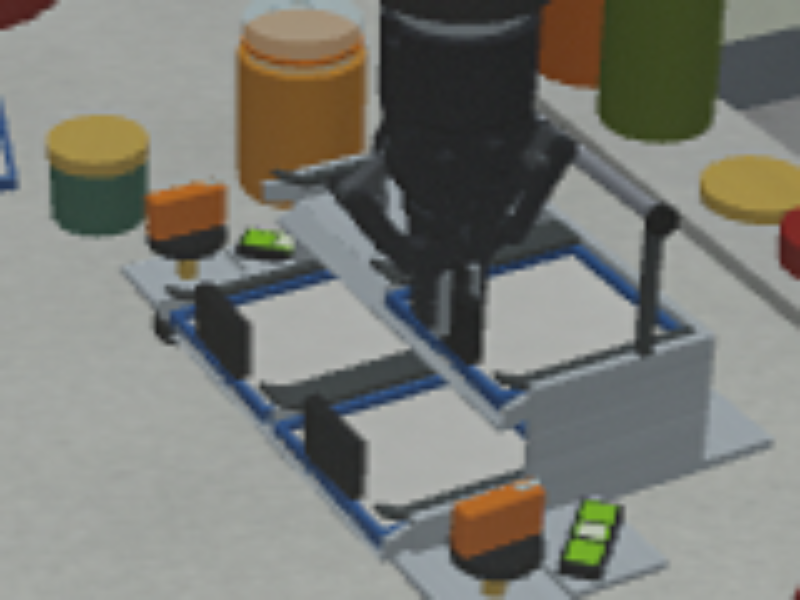

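```bash
python3 -m handwheel '[[[0,0,-1,0,0,0],[0,0,-2,0,0,0],[0,0,-3,0,0,0],[0,0,-4,0,0,0],[0,0,-5,0,0,0],[0,0,-5,0,0,0],[0,0,-5,0,0,0],[0,0,-5,0,0,0]]]';python3 -m handwheel '[[[0,0,7,0,0,0],[0,0,7,0,0,0],[0,0,7,0,0,0],[0,0,7,0,0,0],[0,-15,7,0,0,0],[0,-40,7,0,0,0],[0,-60,7,0,0,0],[0,-70,7,0,0,0]]]' 0.35
python3 - <<'E'
from h import *
goto([.4575,.4439,.2],np.radians(90-15.7))
E
```

```text
time: 43.27
position: [0.6233, -0.0551, 0.1142]
tool_rot: [-1.56, -0.0, 1.609]
wrist_force: [-22.3, 3.9, 9.9]
opening: 0.008
time: 43.93
position: [0.6246, -0.0551, 0.1881]
tool_rot: [-1.575, 0.0, 1.611]
wrist_force: [0.7, -0.3, 0.6]
opening: 0.0301
at [ 0.6246 -0.0551  0.1881] yaw 92.3 shift [505.2 -12.7 147. ] rot [ 0.3 18.   0. ] q [ 0.22  0.31 -0.16  0.   -1.09 -0.18] q6tgt -1.04 t 43.9 F [ 0.7 -0.3  0.6] op 0.0301
```

```bash
python3 -m handwheel '[[[0,-5,40,0,0,0],[20,-10,80,0,5,0],[60,-12,100,0,10,0],[100,-12,110,0,18,0],[140,-12,120,0,18,0],[180,-12,130,0,18,0],[220,-12,140,0,18,0],[260,-12,147,0,18,0]]]' 0.6;python3 -m handwheel '[[[40,0,0,0,0,0],[80,0,0,0,0,0],[120,0,0,0,0,0],[160,0,0,0,0,0],[195,0,0,0,0,0],[195,0,0,0,0,0],[195,0,0,0,0,0],[195,0,0,0,0,0]]]'
python3 - <<'E'
from h import *
t=capture("top"); print([np.round(o[:5],4) for o in trays(t,zs=.008,thr=50)])
s=capture("side");print([np.round(o[:5],4) for o in trays(s,zs=.008,thr=130)])
levels(t)
goto([.4575,.4439,.014],np.radians(90-15.7))
cv2.imwrite("pics/y.png",t["img"])
E
```

```text
time: 44.6
position: [0.4665, 0.1927, 0.1973]
tool_rot: [-1.571, -0.001, 1.296]
wrist_force: [1.1, 0.6, -1.2]
opening: 0.0512
time: 45.27
position: [0.5201, 0.3785, 0.1962]
tool_rot: [-1.57, 0.001, 1.296]
wrist_force: [-0.3, -0.8, -0.2]
opening: 0.051
[array([ 0.4986,  0.3936, -8.9141,  0.0438,  0.1165])]
[array([  0.5103,   0.4239, -15.6343,   0.1199,   0.1118]), array([0.5863, 0.0553, 2.3268, 0.0189, 0.2405])]
L [-25.3  -7.1   7.7  25.6] edges off 0.16374509177008312 blue off 0.1361313913115491
R [-25.3  -7.4   7.   25.2] edges off -0.16887234643280014 blue off -0.27989780865098435
at [0.5202 0.3778 0.1971] yaw 74.2 shift [ 46.6 183.1  78.3] rot [-0.  -0.1 -0. ] q [ 0.93  0.33 -0.11 -0.   -1.13 -1.21] q6tgt -1.04 t 45.4 F [-0.3  1.   0.6] op 0.0516
```

View pics/y.png

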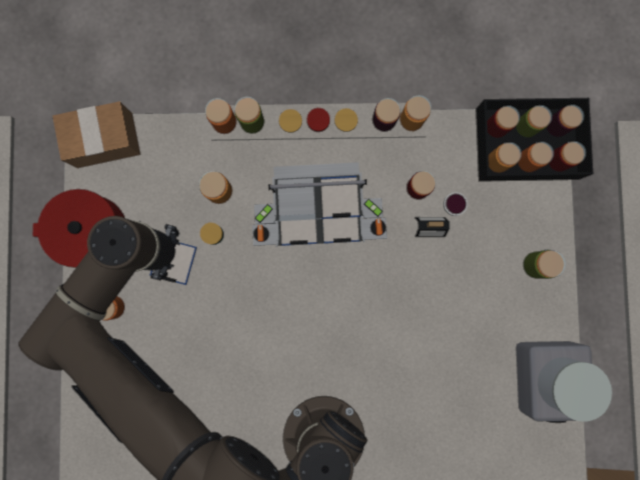

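```bash
python3 -m handwheel '[[[20,10,35,0,0,0],[40,30,70,0,0,0],[47,65,78,0,0,0],[47,100,78,0,0,0],[47,125,78,0,0,0],[47,130,78,0,0,0],[47,130,78,0,0,0],[47,130,78,0,0,0]]]'
python3 - <<'E'
from h import *
goto([.4575,.4439,.014],np.radians(90-15.7))
s=capture("side");print([np.round(o[:5],4) for o in trays(s,zs=.008,thr=130)])
k=8
cv2.imwrite("pics/z.png",cv2.resize(s["img"][165:240,190:290],None,fx=k,fy=k))
E
```

```text
time: 46.03
position: [0.4589, 0.4451, 0.0687]
tool_rot: [-1.572, -0.001, 1.296]
wrist_force: [-0.1, 0.1, -0.4]
opening: 0.0509
at [0.4589 0.4451 0.0687] yaw 74.2 shift [-1.6 54.7  1.1] rot [ 0.1 -0.1  0.1] q [ 1.08  0.44 -0.27  0.   -0.86 -1.35] q6tgt -1.04 t 46.0 F [-0.1  0.1 -0.4] op 0.0509
[array([  0.5106,   0.4238, -15.6343,   0.1199,   0.1113]), array([0.5863, 0.0546, 2.3268, 0.0189, 0.2418])]
```

View pics/z.png

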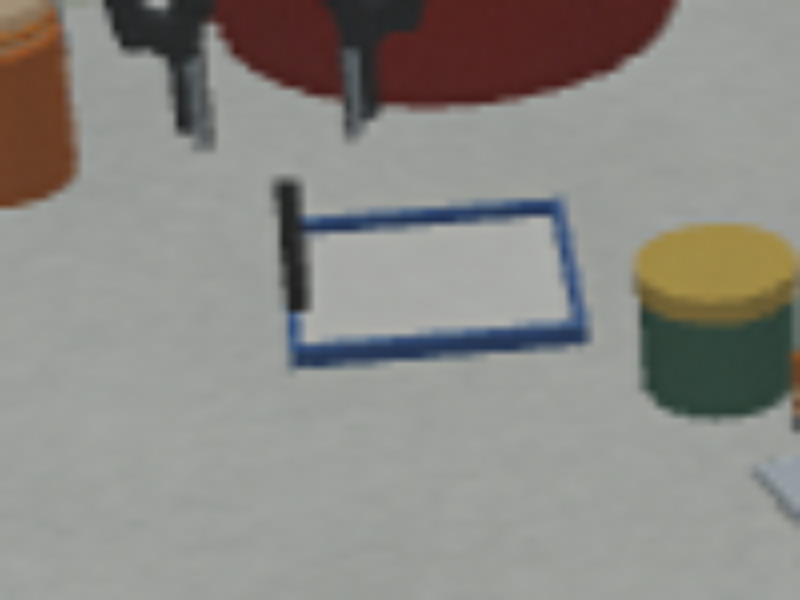

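```bash
python3 -m handwheel '[[[-1,10,1,0,0,0],[-1,25,1,0,0,0],[-1,38,1,0,0,0],[-1,47,1,0,0,0],[-1,52,1,0,0,0],[-1,55,1,0,0,0],[-1,55,1,0,0,0],[-1,55,1,0,0,0]]]';python3 -m handwheel '[[[0,0,0,0,0,0],[0,0,0,0,0,0],[0,0,0,0,0,0],[0,0,0,0,0,0],[0,0,0,0,0,0],[0,0,0,0,0,0],[0,0,0,0,0,0],[0,0,0,0,0,0]]]' 0 100; python3 -m handwheel '[[[0,-8,0,0,0,0],[0,-25,0,0,0,0],[0,-48,0,0,0,0],[0,-75,0,0,0,0],[0,-100,0,0,0,0],[0,-120,0,0,0,0],[0,-130,0,0,0,0],[0,-135,0,0,0,0]]]'
python3 - <<'E'
from h import *
w=P2W((-.265,.06,0)); goto([w[0],w[1],.145],np.pi/2+YAW)
s=capture("side");k=4
cv2.imwrite("pics/aa.png",cv2.resize(s["img"][120:270,180:340],None,fx=k,fy=k))
E
```

```text
time: 46.75
position: [0.457, 0.4446, 0.0126]
tool_rot: [-1.571, -0.001, 1.296]
wrist_force: [-0.4, 0.2, 0.4]
opening: 0.0511
time: 47.42
position: [0.4572, 0.4447, 0.0129]
tool_rot: [-1.571, -0.001, 1.296]
wrist_force: [-0.6, -1.8, 7.1]
opening: 0.0085
time: 48.08
position: [0.4569, 0.4447, 0.1487]
tool_rot: [-1.571, -0.002, 1.296]
wrist_force: [0.4, -0.3, -2.8]
opening: 0.0086
at [0.4569 0.4447 0.1487] yaw 74.2 shift [-363.3    3.  -129.2] rot [  0.  -17.8   0.1] q [ 1.08  0.36 -0.19 -0.   -1.02 -1.35] q6tgt -0.09 t 48.1 F [ 0.4 -0.3 -2.8] op 0.0086
```

View pics/aa.png

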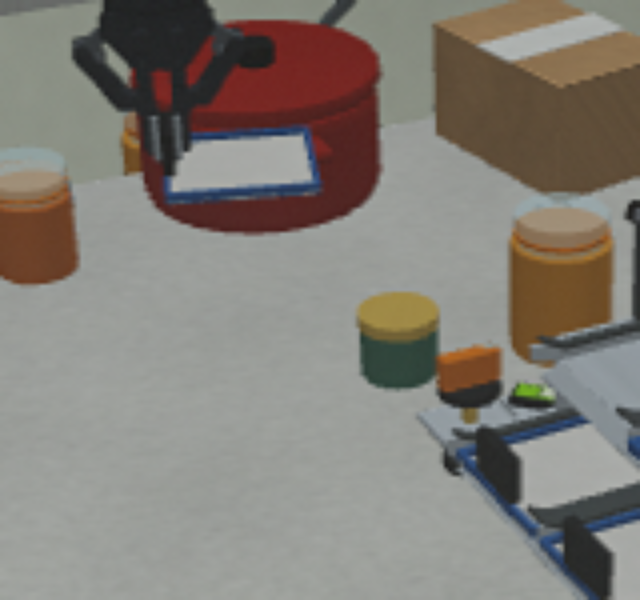

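```bash
python3 -m handwheel '[[[-20,0,-5,0,-2,0],[-50,0,-15,0,-5,0],[-88,0,-28,0,-9,0],[-126,0,-42,0,-13,0],[-164,0,-56,0,-17,0],[-202,0,-70,0,-18,0],[-240,0,-84,0,-18,0],[-278,0,-98,0,-18,0]]]';python3 - <<'E'
from h import *
w=P2W((-.265,.06,0)); goto([w[0],w[1],.145],np.pi/2+YAW)
E
```

```text
time: 48.8
position: [0.4743, 0.1477, 0.1455]
tool_rot: [-1.568, 0.001, 1.61]
wrist_force: [1.6, -0.7, -2.0]
opening: 0.0083
at [0.4743 0.1477 0.1455] yaw 92.3 shift [-88.    0.6  -4.8] rot [-0.1  0.2 -0.1] q [ 0.7   0.14 -0.49 -0.   -0.94 -0.66] q6tgt -0.09 t 48.8 F [ 1.6 -0.7 -2. ] op 0.0083
```

```bash
python3 -m handwheel '[[[-30,0,0,0,0,0],[-55,0,0,0,0,0],[-72,0,-1,0,0,0],[-82,0,-2,0,0,0],[-88,0,-2,0,0,0],[-88,0,-2,0,0,0],[-88,0,-2,0,0,0],[-88,0,-2,0,0,0]]]';python3 - <<'E'
from h import *
w=P2W((-.265,.06,0)); goto([w[0],w[1],.113],np.pi/2+YAW)
t=capture("top"); z=observe()["position"][2]; print([np.round(o[:5],4) for o in trays(t,zs=z-.0129+.008,thr=50)])
w=P2W((-.2125,.06,0)); print("expected centre",w)
E
```

```text
time: 49.47
position: [0.4811, 0.063, 0.1468]
tool_rot: [-1.57, 0.0, 1.611]
wrist_force: [1.2, -0.4, -3.2]
opening: 0.0084
at [0.4811 0.063  0.1468] yaw 92.3 shift [-3.  33.8 -1.4] rot [-0.   0.2 -0. ] q [ 0.54  0.12 -0.52 -0.   -0.93 -0.5 ] q6tgt -0.09 t 49.5 F [ 1.2 -0.4 -3.2] op 0.0084
[array([0.5339, 0.0652, 0.6111, 0.1107, 0.1106])]
expected centre [0.5351 0.0619 0.    ]
```

```bash
python3 -m handwheel '[[[-3,12,0,0,0,0],[-3,25,0,0,0,0],[-3,32,0,0,0,0],[-3,34,0,0,0,0],[-3,34,0,0,0,0],[-3,34,0,0,0,0],[-3,34,0,0,0,0],[-3,34,0,0,0,0]]]'
python3 - <<'E'
from h import *
w=P2W((-.13,.06,0)); goto([w[0],w[1],.113],np.pi/2+YAW)
t=capture("top"); z=observe()["position"][2]; print([np.round(o[:5],4) for o in trays(t,zs=z-.0129+.008,thr=50)])
cv2.imwrite("pics/ab.png",cv2.resize(t["img"][160:300,230:420],None,fx=4,fy=4))
E
```

```text
time: 50.18
position: [0.4816, 0.0596, 0.1137]
tool_rot: [-1.572, -0.0, 1.61]
wrist_force: [-0.3, 0.2, -2.2]
opening: 0.0085
at [0.4816 0.0596 0.1137] yaw 92.3 shift [  -0.1    0.8 -136. ] rot [0.1 0.2 0. ] q [ 0.53  0.16 -0.56  0.   -0.85 -0.49] q6tgt -0.07 t 50.2 F [-0.3  0.2 -2.2] op 0.0085
[array([  0.5595,   0.0438, -34.6665,   0.1511,   0.0919])]
```

View pics/ab.png

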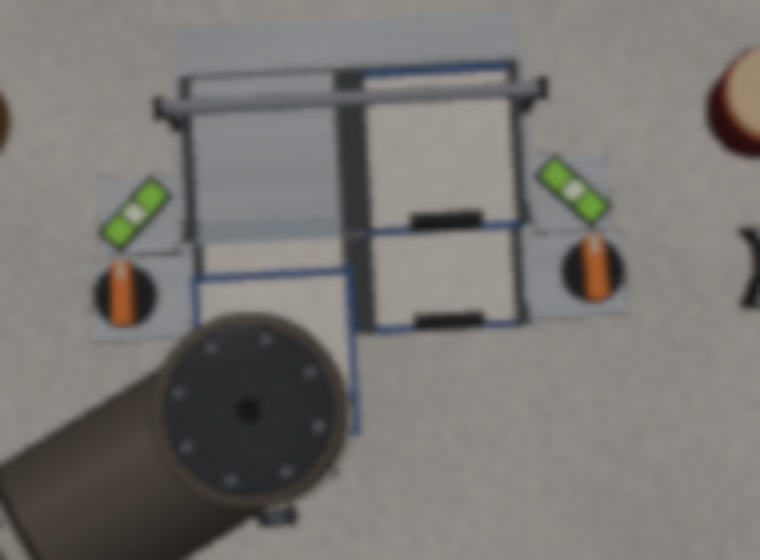

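```bash
python3 -m handwheel '[[[0,0,-5,0,0,0],[0,0,-12,0,0,0],[0,0,-20,0,0,0],[0,0,-28,0,0,0],[0,0,-36,0,0,0],[0,0,-44,0,0,0],[0,0,-51,0,0,0],[0,0,-56,0,0,0]]]'
python3 - <<'E'
from h import *
w=P2W((-.13,.06,0)); goto([w[0],w[1],.113],np.pi/2+YAW)
s=capture("side");k=5
cv2.imwrite("pics/ac.png",cv2.resize(s["img"][170:290,260:420],None,fx=k,fy=k))
E
```

```text
time: 50.9
position: [0.5382, 0.0615, 0.1128]
tool_rot: [-1.571, 0.0, 1.61]
wrist_force: [0.4, 0.1, -1.9]
opening: 0.0087
at [0.5382 0.0615 0.1128] yaw 92.2 shift [  0.3  -0.2 -79.4] rot [-0.   0.2 -0. ] q [ 0.48  0.25 -0.44  0.   -0.88 -0.44] q6tgt -0.07 t 50.9 F [ 0.4  0.1 -1.9] op 0.0087
```

View pics/ac.png

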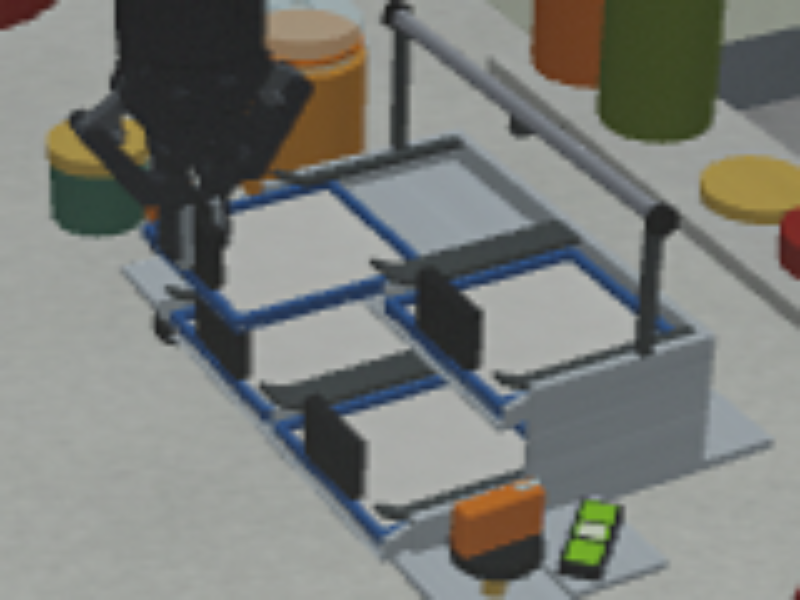

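```bash
python3 -m handwheel '[[[0,0,-5,0,0,0],[0,0,-15,0,0,0],[0,0,-27,0,0,0],[0,0,-40,0,0,0],[0,0,-52,0,0,0],[0,0,-63,0,0,0],[0,0,-72,0,0,0],[0,0,-76,0,0,0]]]'
python3 -m handwheel '[[[0,0,-1,0,0,0],[0,0,-2,0,0,0],[0,0,-4,0,0,0],[0,0,-6,0,0,0],[0,0,-7,0,0,0],[0,0,-9,0,0,0],[0,0,-10,0,0,0],[0,0,-10,0,0,0]]]'
python3 - <<'E'
from h import *
w=P2W((-.13,.06,0)); goto([w[0],w[1],.113],np.pi/2+YAW)
E
```

```text
time: 51.62
position: [0.6144, 0.0645, 0.1128]
tool_rot: [-1.571, 0.0, 1.61]
wrist_force: [-0.0, 0.3, -2.4]
opening: 0.0086
time: 52.28
position: [0.6191, 0.0646, 0.1123]
tool_rot: [-1.564, 0.0, 1.609]
wrist_force: [-15.3, 3.0, 4.0]
opening: 0.0081
at [0.6191 0.0646 0.1123] yaw 92.2 shift [ 0.4 -0.7  1.5] rot [-0.4  0.2 -0. ] q [ 0.42  0.37 -0.25 -0.   -0.95 -0.38] q6tgt -0.07 t 52.3 F [-15.3   3.    4. ] op 0.0081
```

```bash
python3 -m handwheel '[[[0,0,7,0,0,0],[0,0,7,0,0,0],[0,0,7,0,0,0],[0,0,7,0,0,0],[0,-15,7,0,0,0],[0,-40,7,0,0,0],[0,-60,7,0,0,0],[0,-70,7,0,0,0]]]' 0.35
python3 -m handwheel '[[[0,-5,40,0,0,0],[0,-20,80,0,0,0],[-20,-30,110,0,0,0],[-60,-30,120,0,0,0],[-60,-30,120,0,0,0],[-60,-30,120,0,0,0],[-60,-30,120,0,0,0],[-60,-30,120,0,0,0]]]' 0.6
python3 - <<'E'
from h import *
t=capture("top");s=capture("side")
levels(t)
cv2.imwrite("pics/ad.png",cv2.resize(t["img"][190:250,400:480],None,fx=8,fy=8,interpolation=cv2.INTER_CUBIC))
cv2.imwrite("pics/ae.png",cv2.resize(s["img"][290:370,365:465],None,fx=8,fy=7,interpolation=cv2.INTER_CUBIC))
for nm,c in(("t",t),("s",s)):
    h=cv2.cvtColor(c["img"],cv2.COLOR_BGR2HSV); 
    u0,v0=[int(x) for x in proj(c,[.585,-.315,.07])]; 
    m=np.zeros(h.shape[:2],np.uint8); r=22
    hh=h[v0-r:v0+r,u0-r:u0+r]; m[v0-r:v0+r,u0-r:u0+r]=((hh[...,0]>8)&(hh[...,0]<25)&(hh[...,1]>90)&(hh[...,2]>60))
    vs,us=np.where(m); P=np.array([dep(c,(u,v),0) for u,v in zip(us,vs) if c["depth"][v,u]>0]); 
    if not len(P): print(nm,0); continue
    q=P[P[:,2]>.083]; print(nm,len(P),len(q),P[:,2].max()); 
    if len(q)>4: 
        e,E=np.linalg.eigh(np.cov(q[:,:2].T)); print(q.mean(0),np.degrees(np.arctan2(E[1,1],E[0,1])),q.min(0),q.max(0))
    Q=np.array([atz(c,(u,v),.089)[:2] for u,v in zip(us,vs)],np.float32); print(cv2.minAreaRect(Q))
goto([.585,-.31,.2],np.radians(90))
E
```

```text
time: 52.95
position: [0.6179, 0.0648, 0.1862]
tool_rot: [-1.575, -0.001, 1.61]
wrist_force: [-0.1, 0.2, 0.7]
opening: 0.0299
time: 53.62
position: [0.4991, 0.0004, 0.2128]
tool_rot: [-1.571, -0.0, 1.61]
wrist_force: [0.7, 0.1, 0.3]
opening: 0.0515
L [-25.3  -7.1   7.7  25.6] edges off 0.20001506549708425 blue off 0.15450687891317993
R [-25.4  -7.4   7.   25.2] edges off -0.09862017945188484 blue off -0.2329947444862125
t 71 55 0.09706826817461778
[ 0.5956 -0.3185  0.0896] 89.38673208388562 [ 0.5893 -0.3382  0.0832] [ 0.6003 -0.2991  0.0971]
((0.5942807197570801, -0.3193688988685608), (0.04191846773028374, 0.011184992268681526), 89.03787231445312)
s 46 40 0.09260727057192863
[ 0.5978 -0.3242  0.0896] 88.46040595167804 [ 0.5924 -0.3417  0.0867] [ 0.6026 -0.3038  0.0926]
((0.5917361974716187, -0.33696839213371277), (0.0668584480881691, 0.01990349590778351), 74.6791763305664)
at [0.499  0.0005 0.2126] yaw 92.3 shift [-313.7   12.6  -73.6] rot [-0.   2.3 -0. ] q [ 0.4   0.08 -0.39 -0.   -1.1  -0.36] q6tgt 0.49 t 53.7 F [0.5 0.5 0.3] op 0.0514
```

View pics/ad.png

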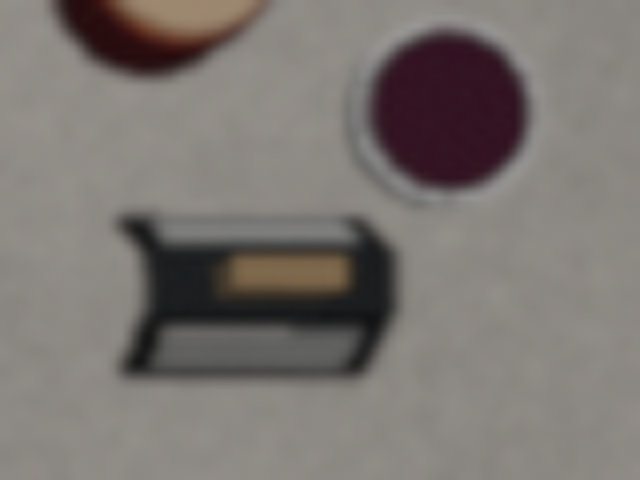

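View pics/ae.png

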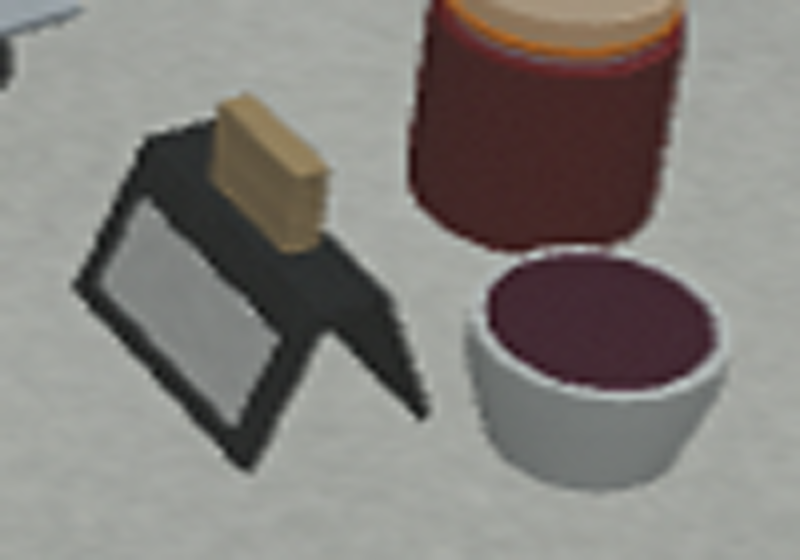

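```bash
python3 - <<'E'
from h import *
goto([.595,-.319,.12],np.radians(89.2))
E
python3 -m handwheel '[[[-40,0,-12,0,3,0],[-80,0,-25,0,3,0],[-120,0,-37,0,3,0],[-160,0,-50,0,3,0],[-200,0,-62,0,3,0],[-240,0,-75,0,3,0],[-280,10,-84,0,3,0],[-315,20,-84,0,3,0]]]' 0.5
python3 - <<'E'
from h import *
goto([.595,-.319,.12],np.radians(89.2))
E
```

```text
at [0.499  0.0005 0.2126] yaw 92.3 shift [-323.1   92.6  -83.3] rot [-0.   3.1 -0. ] q [ 0.4   0.08 -0.39 -0.   -1.1  -0.36] q6tgt 0.48 t 53.7 F [0.5 0.5 0.3] op 0.0514
time: 54.38
position: [0.5971, -0.3135, 0.1921]
tool_rot: [-1.571, 0.001, 1.559]
wrist_force: [0.8, 0.4, 0.8]
opening: 0.0427
at [ 0.5971 -0.3135  0.1921] yaw 89.3 shift [-5.4 72.1  2.1] rot [ 0.   0.1 -0. ] q [-0.19  0.38 -0.04  0.   -1.14  0.18] q6tgt 0.48 t 54.4 F [0.8 0.4 0.8] op 0.0427
```

```bash
python3 -m handwheel '[[[-5,20,2,0,0,0],[-5,45,2,0,0,0],[-5,65,2,0,0,0],[-5,78,2,0,0,0],[-5,84,2,0,0,0],[-5,84,2,0,0,0],[-5,84,2,0,0,0],[-5,84,2,0,0,0]]]'
python3 - <<'E'
from h import *
goto([.595,-.319,.062],np.radians(89.2))
s=capture("side")
cv2.imwrite("pics/af.png",cv2.resize(s["img"][270:370,355:455],None,fx=6,fy=6,interpolation=cv2.INTER_CUBIC))
E
```

```text
time: 55.05
position: [0.5938, -0.3165, 0.1101]
tool_rot: [-1.572, 0.001, 1.558]
wrist_force: [-0.0, 0.3, -0.0]
opening: 0.0429
at [ 0.5938 -0.3165  0.1101] yaw 89.3 shift [-2.5 48.1 -1.2] rot [ 0.1  0.1 -0. ] q [-0.2   0.45 -0.15  0.   -0.98  0.19] q6tgt 0.48 t 55.0 F [-0.   0.3 -0. ] op 0.0429
```

View pics/af.png

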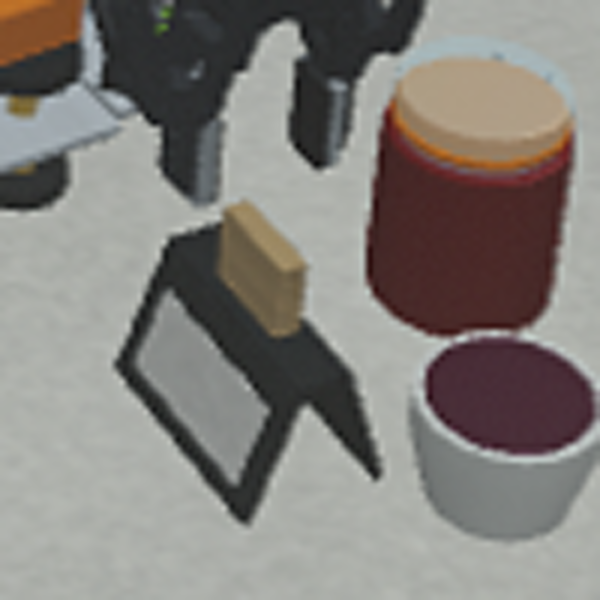

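```bash
python3 -m handwheel '[[[-3,10,-1,0,0,0],[-3,22,-1,0,0,0],[-3,34,-1,0,0,0],[-3,43,-1,0,0,0],[-3,47,-1,0,0,0],[-3,48,-1,0,0,0],[-3,48,-1,0,0,0],[-3,48,-1,0,0,0]]]';python3 -m handwheel '[[[0,0,0,0,0,0],[0,0,0,0,0,0],[0,0,0,0,0,0],[0,0,0,0,0,0],[0,0,0,0,0,0],[0,0,0,0,0,0],[0,0,0,0,0,0],[0,0,0,0,0,0]]]' 0 80;
python3 - <<'E'
from h import *
goto([.595,-.319,.062],np.radians(89.2))
print(P2W((-.0555,0,0)))
E
```

```text
time: 55.77
position: [0.5941, -0.3196, 0.0613]
tool_rot: [-1.571, 0.0, 1.558]
wrist_force: [0.1, 0.2, 0.2]
opening: 0.0428
time: 56.43
position: [0.5937, -0.3195, 0.061]
tool_rot: [-1.571, -0.0, 1.558]
wrist_force: [-0.9, 0.2, -0.6]
opening: 0.0104
at [ 0.5937 -0.3195  0.061 ] yaw 89.3 shift [ 0.5 -1.  -1.3] rot [-0.   0.1  0. ] q [-0.21  0.5  -0.19 -0.   -0.89  0.19] q6tgt 0.48 t 56.4 F [-0.9  0.2 -0.6] op 0.0104
[0.6941 0.0076 0.    ]
```

```bash
python3 -m handwheel '[[[0,-10,0,0,0,0],[0,-35,0,0,0,0],[0,-70,0,0,0,0],[0,-105,0,0,0,0],[0,-140,0,0,0,0],[0,-175,0,0,0,0],[0,-210,0,0,0,0],[0,-230,0,0,0,0]]]'
python3 - <<'E'
from h import *
goto([.6945,.0076,.29],np.radians(92.1))
E
```

```text
time: 57.1
position: [0.5944, -0.3202, 0.297]
tool_rot: [-1.576, 0.002, 1.558]
wrist_force: [0.8, -1.3, -0.0]
opening: 0.0105
at [ 0.5944 -0.3202  0.297 ] yaw 89.3 shift [329.    6.7 -95.8] rot [ 0.3 -2.8 -0.1] q [-0.21  0.32  0.11  0.   -1.35  0.19] q6tgt 0.03 t 57.1 F [ 0.8 -1.3 -0. ] op 0.0105
```

```bash
python3 -m handwheel '[[[25,0,-8,0,0,0],[60,0,-18,0,-1,0],[98,0,-29,0,-2,0],[136,0,-40,0,-3,0],[174,0,-51,0,-3,0],[212,0,-62,0,-3,0],[250,0,-73,0,-3,0],[285,0,-83,0,-3,0]]]';python3 -m handwheel '[[[20,0,-5,0,0,0],[35,0,-9,0,0,0],[43,0,-11,0,0,0],[44,0,-11,0,0,0],[44,0,-11,0,0,0],[44,0,-11,0,0,0],[44,0,-11,0,0,0],[44,0,-11,0,0,0]]]'
python3 - <<'E'
from h import *
goto([.6945,.0076,.204],np.radians(92.1))
s=capture("side")
cv2.imwrite("pics/ag.png",cv2.resize(s["img"][110:290,270:430],None,fx=3.3,fy=3.3,interpolation=cv2.INTER_CUBIC))
t=capture("top")
cv2.imwrite("pics/ah.png",cv2.resize(t["img"][140:260,240:400],None,fx=4,fy=4,interpolation=cv2.INTER_CUBIC))
E
```

```text
time: 57.77
position: [0.6806, -0.0334, 0.292]
tool_rot: [-1.572, -0.0, 1.611]
wrist_force: [0.7, 0.5, -1.4]
opening: 0.0108
time: 58.43
position: [0.6896, 0.0075, 0.2913]
tool_rot: [-1.571, 0.0, 1.609]
wrist_force: [0.6, -0.5, -1.3]
opening: 0.0108
at [0.6896 0.0075 0.2913] yaw 92.2 shift [-0.1 87.3 -4.9] rot [ 0.   0.1 -0. ] q [ 0.29  0.36  0.14  0.   -1.36 -0.25] q6tgt 0.03 t 58.4 F [ 0.6 -0.5 -1.3] op 0.0108
```

View pics/ag.png

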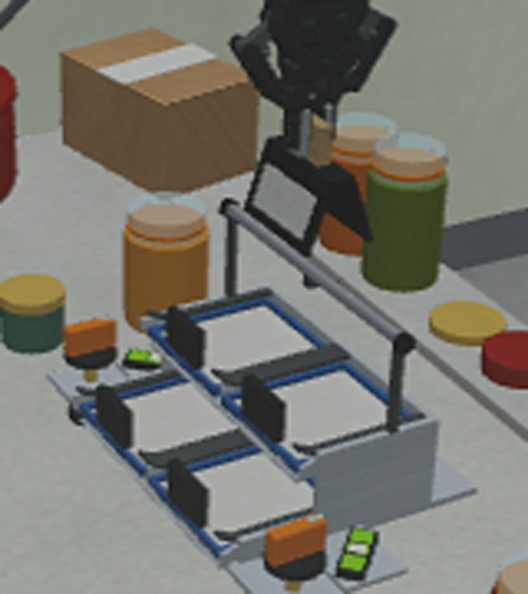

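View pics/ah.png

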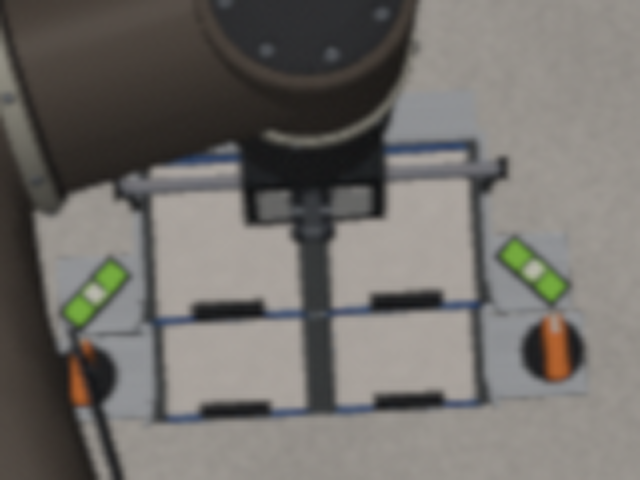

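```bash
python3 -m handwheel '[[[0,5,-5,0,0,0],[0,15,-5,0,0,0],[0,25,-5,0,0,0],[0,35,-5,0,0,0],[0,45,-5,0,0,0],[0,52,-5,0,0,0],[0,55,-5,0,0,0],[0,55,-5,0,0,0]]]'
python3 - <<'E'
from h import *
goto([.6945,.0076,.204],np.radians(92.1))
s=capture("side")
cv2.imwrite("pics/ai.png",cv2.resize(s["img"][140:240,320:440],None,fx=6.5,fy=6,interpolation=cv2.INTER_CUBIC))
E
```

```text
time: 59.2
position: [0.6943, 0.009, 0.2348]
tool_rot: [-1.569, 0.0, 1.61]
wrist_force: [-0.9, -0.6, -1.3]
opening: 0.0107
at [0.6943 0.009  0.2348] yaw 92.3 shift [-1.4 30.8 -0.2] rot [-0.1  0.2 -0. ] q [ 0.29  0.39  0.07 -0.   -1.25 -0.25] q6tgt 0.03 t 59.2 F [-0.9 -0.6 -1.3] op 0.0107
```

View pics/ai.png

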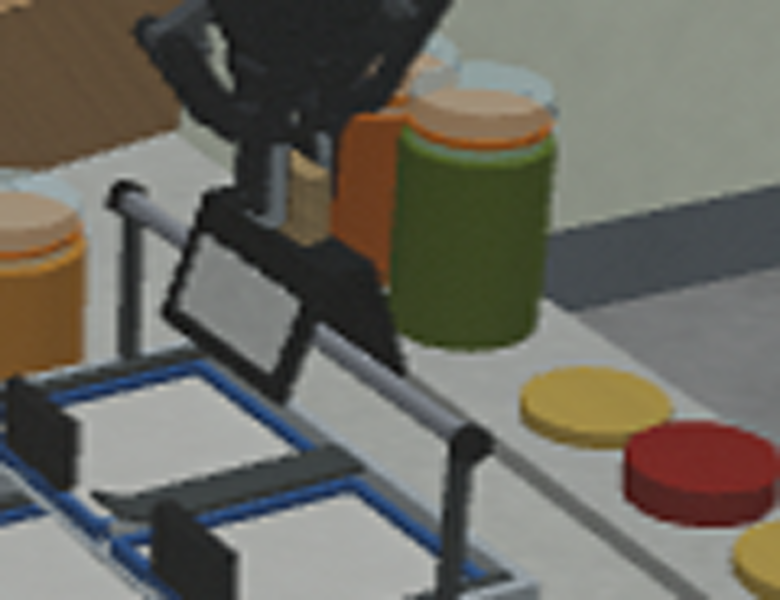

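```bash
python3 -m handwheel '[[[0,3,0,0,0,0],[0,7,0,0,0,0],[0,12,0,0,0,0],[0,17,0,0,0,0],[0,21,0,0,0,0],[0,24,0,0,0,0],[0,26,0,0,0,0],[0,27,0,0,0,0]]]';python3 -m handwheel '[[[0,1,0,0,0,0],[0,2,0,0,0,0],[0,3,0,0,0,0],[0,4,0,0,0,0],[0,5,0,0,0,0],[0,5,0,0,0,0],[0,5,0,0,0,0],[0,5,0,0,0,0]]]'
python3 - <<'E'
from h import *
goto([.6945,.0076,.204],np.radians(92.1))
s=capture("side")
cv2.imwrite("pics/aj.png",cv2.resize(s["img"][140:240,320:440],None,fx=6.5,fy=6,interpolation=cv2.INTER_CUBIC))
E
```

```text
time: 59.92
position: [0.6946, 0.0089, 0.2086]
tool_rot: [-1.57, 0.0, 1.61]
wrist_force: [0.4, 1.3, -0.6]
opening: 0.0106
time: 60.58
position: [0.6947, 0.009, 0.2041]
tool_rot: [-1.571, 0.0, 1.61]
wrist_force: [-0.0, 0.1, -0.2]
opening: 0.0107
at [0.6947 0.009  0.2041] yaw 92.3 shift [-1.4  0.1  0.3] rot [ 0.   0.2 -0. ] q [ 0.29  0.41  0.02  0.   -1.19 -0.25] q6tgt 0.03 t 60.6 F [-0.   0.1 -0.2] op 0.0107
```

View pics/aj.png

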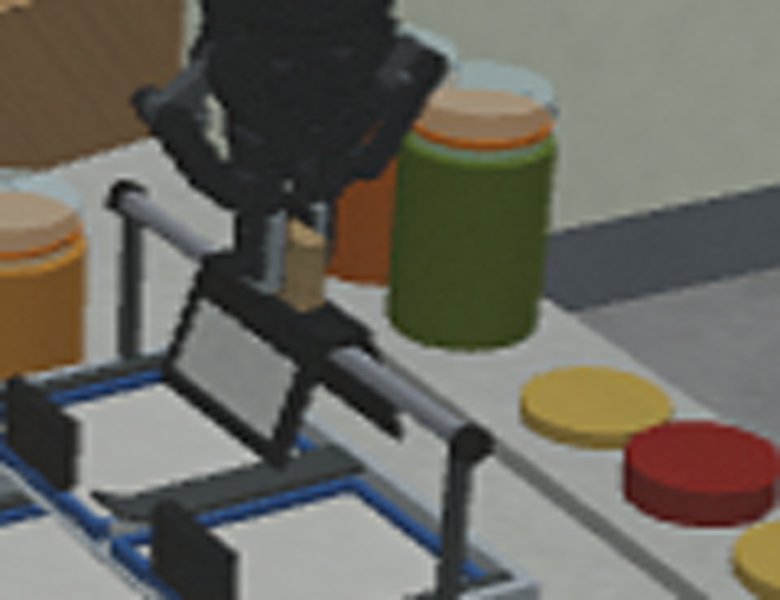

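```bash
python3 -m handwheel '[[[0,0.5,0,0,0,0],[0,1,0,0,0,0],[0,1.5,0,0,0,0],[0,2,0,0,0,0],[0,2,0,0,0,0],[0,2,0,0,0,0],[0,2,0,0,0,0],[0,2,0,0,0,0]]]'
python3 -m handwheel '[[[0,0,0,0,0,0],[0,0,0,0,0,0],[0,0,0,0,0,0],[0,0,0,0,0,0],[0,0,0,0,0,0],[0,0,0,0,0,0],[0,-3,0,0,0,0],[0,-10,0,0,0,0]]]' 0.35
python3 -m handwheel '[[[0,-15,0,0,0,0],[0,-35,0,0,0,0],[0,-60,0,0,0,0],[0,-90,0,0,0,0],[0,-110,0,0,0,0],[0,-110,40,0,0,0],[0,-110,80,0,0,0],[0,-110,120,0,0,0]]]'
python3 -m handwheel '[[[0,0,40,0,0,0],[0,0,80,0,0,0],[0,0,120,0,0,0],[0,0,150,0,0,0],[0,0,180,0,0,0],[0,0,200,0,0,0],[0,0,200,0,0,0],[0,0,200,0,0,0]]]'
python3 - <<'E'
from h import *
goto([.4,.0076,.3],np.radians(92.1))
t=capture("top");s=capture("side")
levels(t)
cv2.imwrite("pics/ak.png",cv2.resize(s["img"][140:310,270:450],None,fx=3.5,fy=3.5,interpolation=cv2.INTER_CUBIC))
cv2.imwrite("pics/al.png",t["img"])
E
```

```text
time: 61.3
position: [0.6948, 0.0089, 0.2039]
tool_rot: [-1.572, 0.0, 1.611]
wrist_force: [-4.4, -0.2, 7.2]
opening: 0.0104
time: 61.97
position: [0.6942, 0.0089, 0.2113]
tool_rot: [-1.569, 0.0, 1.61]
wrist_force: [-0.8, 0.2, 1.0]
opening: 0.0295
time: 62.63
position: [0.5738, 0.0041, 0.3221]
tool_rot: [-1.571, 0.0, 1.61]
wrist_force: [0.7, 1.4, 0.6]
opening: 0.0298
time: 63.3
position: [0.3745, -0.0036, 0.3235]
tool_rot: [-1.574, -0.002, 1.611]
wrist_force: [0.0, 0.5, 1.1]
opening: 0.0296
at [ 0.3745 -0.0036  0.3235] yaw 92.3 shift [ 10.1  23.7 -25.8] rot [0.2 0.2 0.1] q [ 0.53 -0.23 -0.42  0.   -1.38 -0.49] q6tgt 0.02 t 63.3 F [0.  0.5 1.1] op 0.0296
L [-25.3  -7.1   7.7  25.6] edges off 0.20658716419264245 blue off 0.1377082305117862
R [-25.3  -7.4   7.   25.2] edges off -0.13427650834078264 blue off -0.2456952609253747
```

View pics/ak.png

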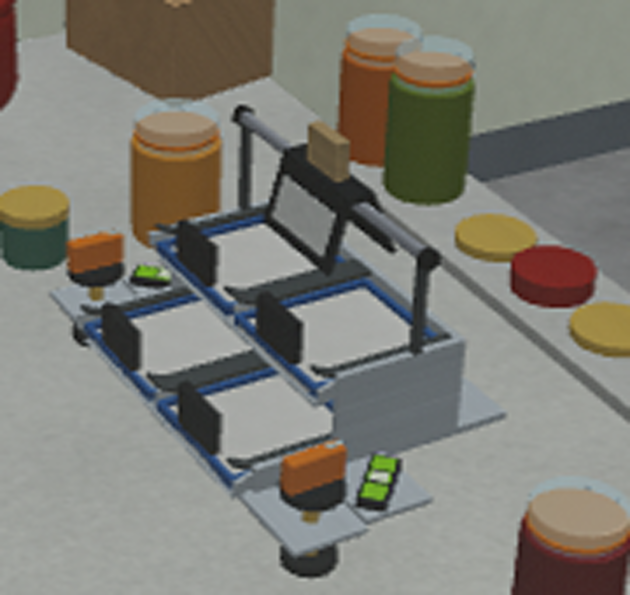

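View pics/al.png

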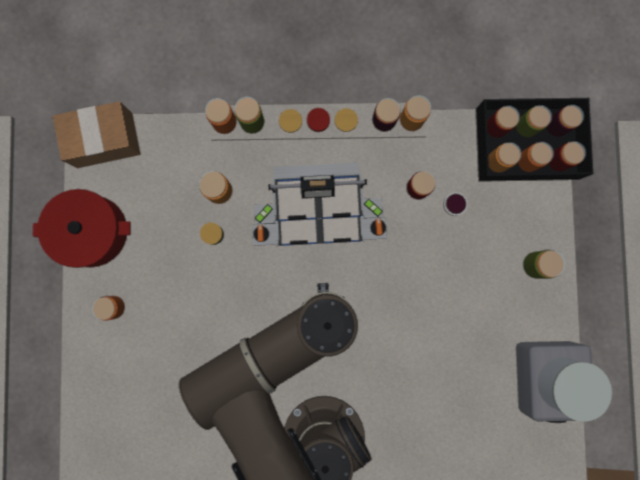

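```bash
python3 - <<'E'
from h import *
t=capture("top"); g=cv2.cvtColor(t["img"],cv2.COLOR_BGR2GRAY).astype(np.float32)
for nm,y,z,x0 in(("LL",.06,.082,-.195),("LR",-.06,.082,-.195),("HL",.06,.138,-.13),("HR",-.06,.138,-.13)):
    xs=np.arange(x0-.03,x0+.03,.0005); acc=0
    for dy in(-.012,-.006,0,.006,.012):
        uv=np.array([proj(t,P2W((x,y+dy,z))) for x in xs],np.float32); acc=acc+cv2.remap(g,uv[:,0][None],uv[:,1][None],cv2.INTER_CUBIC)[0]
    w=np.clip(acc.max()*.6-acc,0,None); w[np.abs(xs-x0)>.02]=0
    print(nm,"handle x err mm",((w*xs).sum()/w.sum()-x0)*1000)
P=[dep(t,(u,v),0) for v in range(176,200) for u in range(300,336) if t["depth"][v,u]>0]; P=np.array(P); q=P[P[:,2]>.22]; print("ridge",q.mean(0),np.quantile(P[:,2],.99),len(q))
a=cv2.imread("pics/top0.png"); d=cv2.absdiff(a,t["img"]).max(2)
for n,(u,v,r) in dict(peach=(216,188,20),jam=(422,186,18),tin=(211,233,14),ram=(456,204,13)).items(): print(n,d[v-r:v+r,u-r:u+r].mean(),d[v-r:v+r,u-r:u+r].max())
E
```

```text
LL handle x err mm -2.0716977991939443
LR handle x err mm -2.2576024828235566
HL handle x err mm -3.9228914291541406
HR handle x err mm -3.762201323062375
ridge [0.6904 0.008  0.2315] 0.2355262683067644 78
peach 7.733125 10
jam 7.496913580246914 10
tin 7.830357142857143 16
ram 5.726331360946745 20
```

```bash
python3 - <<'E'
from h import *
print(job_done())
E
```

```text
the job is handed in; nothing more can be done
None
```

I levelled the rack, slid all four trays home one to a slot with their handles outwards, and hung the label on the rail. The job is handed in at about 64 s of the 208 s allowed. `job_done` reports no verdict.

- **Level:** I turned the left knob about 170° counter-clockwise in two goes and the right one about 37° clockwise. My last picture, taken with everything in place, put the left bubble about 0.15–0.2 mm off centre and the right about 0.15–0.25 mm. That is roughly 0.5 milliradians or less, and the readings did not change during loading.
- **Trays:** Each was pushed against its back stop until it resisted with 15–22 N, and all four stopped within about 0.1 mm of the same depth. A last camera check disagreed slightly, reading the handles about 2 mm (lower shelf) and 4 mm (upper shelf) too far forward. I put this down to the camera seeing the handles' front faces, because both trays on each shelf read the same, and did not correct for it.
- **Label:** It hangs astride the middle of the rail. The top of its grip measured about 231.5 mm up, against 232 mm expected when fully seated.
- **Jars, tin and ramekin:** They show no movement between the first and last pictures. The gripper was clear of everything when I handed in.

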